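# Make the pastry warmer ready and load it

### The job

Make the pastry warmer ready: draw its lock pin up and park it in the side notch, then pull the telescoping shelf out until its lock button clicks up. Stand every lidded mould upright and flat on the shelf, and only then push the control knob in and turn it clockwise past its safety stop as far as the on mark (about 70 degrees), letting it spring back up. The shelf must stay locked out, the pin parked and the moulds on it, and do not knock over or shove away the other kitchen things.

Things in the scene. Friction and masses are not known exactly. Their poses are not given: they have to be found in the camera images.
- warmer: steel pastry warmer, fixed to the table: housing 260 (x) by 240 (y) by 100 mm high (its deck), with a 28 mm wide square sleeve along each side (|x| 134 to 162 mm, top 82 mm high) reaching 150 mm to -y. Origin: centre of the underside, z up; the shelf comes out to its -y. The lock pin stands on the deck at (-55, 50) mm and the control knob at (45, -40) mm of this frame.
- pin_lift (a joint): how far the lock pin is drawn up, m: 0 fully in its bore (it then blocks the shelf), at most 0.034. A light spring of 1 to 4 N draws it down. It must be lifted over 24 mm to swing over the 6 mm lip of the notch; resting in the notch it reads about 0.018.
- pin_turn (a joint): turn of the pin, rad, anticlockwise from above: about 0 to 0.15 at the start, stop at 1.28. The notch is a saddle post (seat 34 mm, lip 40 mm above the deck) 25 to 37 mm from the pin's axis, at 1.2 rad; the pin's flat arm, which reaches 39 mm from the axis to pin_grip's +x below the grip bar, is lowered on to the seat between 1.12 and 1.28.
- pin_grip (a point): centre of the pin's black grip bar, 50 mm long (point x) by 13 mm (y) by 26 mm high (13 mm above and below this point), 160 mm above the table when down, on a stem above the notch post. Turns and lifts with the pin.
- shelf (a joint): how far the telescoping shelf is out, m: 0 in, 0.190 at the end stop. Slides to the warmer's -y against 4 N of friction. From about 0.186 the lock button springs up and the shelf cannot go back.
- shelf_handle (a point): middle of the shelf's black handle bar, 314 mm long along point x (the tubes join its ends), 14 mm wide (point y), 18 mm high (9 mm above and below this point), 66 mm above the table; stowed, this point is 60 mm out from the housing's face. Pull it to point -y.
- shelf_floor (a point): centre of the upper face of the shelf's tray, 62 mm above the table; the clear floor is 256 mm (point x) by 174 mm (point y) inside a rim 12 mm high. Hidden in the housing until the shelf is out; then wholly outside. Four moulds fit two by two, their long sides along point x, at (+-62, +-42) mm.
- button (a joint): lock button on top of the shelf's tube nearer the warmer's -x side, m: 0 to 0.002 held in under the sleeve, about 0.008 when it has clicked out just past the sleeve's mouth.
- button_top (a point): top centre of the 12 mm square lock button; hidden in the sleeve until the shelf is out.
- knob_press (a joint): how far the control knob is pushed in (down), m: 0 up, at most 0.007; spring of 3 N rising to 9 N. Pushed in by 5 mm or more it can pass the safety stop.
- knob_turn (a joint): turn of the knob, rad, clockwise from above: about 0 to 0.12 at the start; unless pushed in it is stopped at about 0.25; past about 0.8 it is beyond the stop; the on mark is at 1.25 and the end stop at 1.4.
- knob_grip (a point): middle of the knob's grip bar, 50 mm long (point x), 13 mm wide (point y) and 28 mm high (from 15 mm below to 13 mm above this point), 143 mm above the table when up. Moves with the knob; its steel stop tab beside it is 16 mm above the deck.
- mould0: lidded loaf mould of plain steel, 90 (its x) by 50 (its y) by 38 mm with a 96 x 56 mm lid on top whose upper face is 42 mm above the underside; on the lid's middle stands a wooden grip block, 22 mm along x, 32 mm along y, from 42 to 70 mm above the underside. About 0.25 kg. Origin: centre of the underside, z up. May be absent.
- mould1: lidded loaf mould of plain steel, 90 (its x) by 50 (its y) by 38 mm with a 96 x 56 mm lid on top whose upper face is 42 mm above the underside; on the lid's middle stands a wooden grip block, 22 mm along x, 32 mm along y, from 42 to 70 mm above the underside. About 0.25 kg. Origin: centre of the underside, z up. May be absent.
- mould2: lidded loaf mould of plain steel, 90 (its x) by 50 (its y) by 38 mm with a 96 x 56 mm lid on top whose upper face is 42 mm above the underside; on the lid's middle stands a wooden grip block, 22 mm along x, 32 mm along y, from 42 to 70 mm above the underside. About 0.25 kg. Origin: centre of the underside, z up. May be absent.
- mould3: lidded loaf mould of plain steel, 90 (its x) by 50 (its y) by 38 mm with a 96 x 56 mm lid on top whose upper face is 42 mm above the underside; on the lid's middle stands a wooden grip block, 22 mm along x, 32 mm along y, from 42 to 70 mm above the underside. About 0.25 kg. Origin: centre of the underside, z up. May be absent.
- open_tin: bystander: open loaf tin without lid, 90 x 50 x 38 mm, origin under its centre
- cutter: bystander: steel pastry ring, 68 mm across, 45 mm high, origin under its centre
- bowl: bystander: steel bowl, 120 mm across, 60 mm high
- canister: bystander: glass jar, 70 mm across, 130 mm high
- spatula: bystander: flat spatula, 240 mm long, lying
- ramekins: bystander: white ceramic cup, 84 mm across, 55 mm high
- shaker: bystander: metal can, 60 mm across, 120 mm high
Not all that is in view belongs to the job. Leave any pink look-alike of the mould1 alone.

How it is judged (in metres and radians):
On the way, in this order (a step that is already met when the one before it is completed fails the run):
1. the lock pin is drawn and parked in its side notch (value of joint pin_lift between 0.014 and 0.022 m and value of joint pin_turn above 1 rad), for 0.3 s.
2. the shelf is fully out and its lock button has clicked up (value of joint shelf above 0.183 m and value of joint button above 0.005 m), for 0.2 s.
3. every lidded mould stands on the shelf (x of mould0 in the frame of shelf_floor between -0.115 and 0.115 m and y of mould0 in the frame of shelf_floor between -0.075 and 0.075 m and z of mould0 in the frame of shelf_floor between -0.007 and 0.007 m and angle between each of mould0, mould1, mould2, mould3's own z axis and vertical below 0.1 rad and linear speed of each of mould0, mould1, mould2, mould3 below 0.03 m/s and x of mould1 in the frame of shelf_floor between -0.115 and 0.115 m and y of mould1 in the frame of shelf_floor between -0.075 and 0.075 m and z of mould1 in the frame of shelf_floor between -0.007 and 0.007 m and x of mould2 in the frame of shelf_floor between -0.115 and 0.115 m and y of mould2 in the frame of shelf_floor between -0.075 and 0.075 m and z of mould2 in the frame of shelf_floor between -0.007 and 0.007 m and x of mould3 in the frame of shelf_floor between -0.115 and 0.115 m and y of mould3 in the frame of shelf_floor between -0.075 and 0.075 m and z of mould3 in the frame of shelf_floor between -0.007 and 0.007 m), for 0.3 s.
4. the knob is past its safety stop at on, and has sprung back up (value of joint knob_turn above 1.1 rad and value of joint knob_press below 0.0025 m), for 0.2 s.
At the end, for the whole second after the job is handed in: The pin rests in its notch (drawn over 14 mm, turned over 1.0 rad), the shelf is out over 183 mm with its button up over 5 mm, every mould present stands on the tray floor inside the rim (underside within 7 mm of the floor, tilt under 0.1 rad, at rest), and the knob is up and turned over 1.1 rad (all of step 2 and all of step 3 and all of step 4 and value of joint pin_lift above 0.014 m and value of joint pin_turn above 1 rad); the robot touches nothing.
It fails at once if a bystander is knocked over or shoved more than 60 mm (distance of any of open_tin, cutter, bowl, canister, spatula, ramekins, shaker from where it was at the start of the episode above 0.06 m or angle between any of open_tin, cutter, bowl, canister, spatula, ramekins, shaker's own z axis and vertical above 0.6 rad).
Of mould0, mould1, mould2, mould3 only 2 to 4 are there at a start; the rules pass over those that are not, and their reading is None.
At some moment in a run one of mould0, mould1, mould2, mould3 may be knocked a few centimetres aside while the robot is not near it.
Once in a run the grip may slacken for a moment while it holds something.
It also fails if it takes over 210 s, if anything falls off the work surface, if the arm or the gripper's body presses on something with over 40 N, if the wrist force passes 120 N, or if a joint passes its speed limit or range.

### The arm

A 6-joint arm with a two-finger parallel gripper is mounted at the origin on the work surface. World frame = base frame: x ahead of the robot, y to its left, z up, the work surface at z = 0. Lengths are in m, angles in degrees, forces in N, time in s.
With the tool pointing down it reaches from about 0.3 to 0.75 m from the base axis. Payload 8.5 kg.
Tool frame: the origin (TCP) lies at the very end of the fingers, on their centre line; the grasp point (between the pads) lies 19 mm behind it; z points along the fingers, y is the line along which they close (so a half turn about z gives the same grasp; the last joint's range is limited). The gripper opens to 85 mm and grips with 20 to 120 N. Pads are 22 mm wide; open, the fingers measure 114 mm over their backs; the gripper's body (76 mm by 85 mm) begins 54 mm behind the grasp point. The pads swing forward as they close: fully open they stand 13 mm farther back than shut.
Start: joints at [63.409, 21.807, 74.336, -0, 83.858, -12.336], TCP at [0.135, 0.533, 0.231] pointing down, gripper open.
Joint ranges: [-178.18, 178.18], [-50.72, 133.34], [12.68, 142.11], [-81.47, 261.47], [9.98, 163.14], [-165.26, 165.26]. Speed limits (degrees/s): [136.94, 136.94, 180, 180, 180, 180].

### API

Orientations are given as a 3x3 rotation matrix whose columns are the frame's x, y, z axes.
In Python, from rig import observe, cams, ticket gives the robot as it stands.
- The arm moves only by the tool move_arm, never from a script. Its arguments are lists of equal length, an entry for each row: "jaw": the finger opening in cm, from 0 to 8.54; "dp": the shift along the tool's x, y, z in cm, a list of three; "turn": the turn, a rotation vector about the tool's x, y, z in rad, a list of three. In form: {"jaw": [jaw, ...], "dp": [[tx, ty, tz], ...], "turn": [[wx, wy, wz], ...]}. A call has 1 to 12 rows; each row shifts and turns the commanded pose from where the row before left it, along the tool's axes as they then stand; what a row does not reach is not made up. A row lasts 1/12 s, in which the tool goes at most 41.7 mm and 7.16 degrees, less where a joint would pass 70% of its speed; a pose out of reach is approached as far as the arm can. A call is refused whole if a number of a shift passes 4.17 or a number of a turn 0.125, either way. A call with a gripper value outside its range is refused whole. The fingers move at their own pace and stop on an object; "force" is the grip in N (left out, the last holds). Time passes only in rows, so rows that do not move let the fingers close. It gives the time, the measured TCP pose, the force, the opening and the grip force at its end, in the units of the state.
- observe(): the state, without advancing time (a new reading comes with each control period).
- cams.get_image(name): name is "side" or "top"; returns (picture, depth): 384x512x3 uint8, red, green, blue; 384x512 float32, m along the optical axis (not along the pixel's ray), 0 where there is no reading.
- cams.calibration(name): a dict with "vertical_fov" (degrees; the focal length in pixels is half the picture's height over the tangent of half this angle, whatever the lens; pixels are square), "cx", "cy" (the principal point, pixels), "view" (4x4, takes a point from world to camera coordinates). Camera axes: x right, y up, looking along -z (the intrinsics and any distortion apply to the point x, -y, -z); pixel columns grow to the right and rows downward; lengths in m; the calibration is good to about 2 mm. A picture is of the moment at which its call begins. calibration takes no time and is no camera call.
- ticket.close_job(): hands the job in; it is judged then, once.
Trained networks look in the newest picture that a camera, given by its name, has taken for a name from the list of things; names that differ only in an ending like _2 or _b are one class to them, and where a whole thing is asked for, a point or a joint stands for the part that bears it (a point fixed in the world has none). Each returns a list of dicts, best first, with "p" (0 to 1); they miss things now and then, are a little off and sometimes report something else, mostly with a low value. They report only what shows in the picture. A call takes as long as a camera call. They do not tell look-alikes from the thing itself.
- cams.spot_in(camera, query): "box" ([centre column, centre row, width, height] as shares, 0 to 1, of the picture: columns of its width, rows of its height, round what is visible of it).
- cams.outline_of(camera, query): "mask" (384x512 bool, what is visible of it) and "box" ([centre column, centre row, width, height] as shares, 0 to 1, of the picture: columns of its width, rows of its height, round what is visible of it).
- cams.mark_of(camera, query): "location" ([column, row] as shares, 0 to 1, of the picture: columns of its width, rows of its height: a listed point, or the origin of a listed thing).
The state is a dict: "time_s": time; "q": joint angles; "qvel": joint speeds; "joint_efforts": joint torques, N m; "position": TCP position; "tool_rot": TCP orientation; "ft_force": force on the tool from outside, world axes, zero at the start; "wrist_torque": the same for the moment, N m; "grip_width": finger opening in m; "gripper_force": force on a finger pad.
Only numpy, scipy, OpenCV 4.12 (cv2) and the standard library are available. Lean on these libraries where they do the work, as an engineer would, in place of code of your own. Each camera call takes 0.05 s, during which the arm holds its last target. There are 200 camera calls.

## Working session

There is one attempt and no reset: what is moved stays moved. The work goes in short steps, Python scripts to look and compute and a tool call to move; the robot and the scene stay as the last step left them, time stands still between calls to the robot, and variables do not carry over. Pictures are saved under pics/ and viewed, at most 14 in all, crops included, and the job is handed in when it is done.

Besides the shell and the picture viewer there is one more tool, called after "Call:" as name(argument=value, ...) on one line, values as JSON. move_arm: Moves the arm, as the interface text tells. Its arguments: {"type":"object","properties":{"jaw":{"type":"array","items":{"type":"number"}},"dp":{"type":"array","items":{"type":"array","items":{"type":"number"}}},"turn":{"type":"array","items":{"type":"array","items":{"type":"number"}}},"force":{"type":"number"}},"required":["jaw","dp","turn"]}

```bash
ls; mkdir -p pics; cat > h.py <<'E'
import numpy as np, cv2
from rig import observe, cams, ticket
def cal(n):
    c=cams.calibration(n); f=192/np.tan(np.radians(c["vertical_fov"])/2); return c,f
def grab(n,fn=None):
    im,d=cams.get_image(n)
    if fn: cv2.imwrite("pics/"+fn,im[:,:,::-1])
    return im,d
def w2p(n,P):
    c,f=cal(n); V=np.array(c["view"]); p=V[:3,:3]@np.array(P)+V[:3,3]
    return c["cx"]+f*p[0]/-p[2], c["cy"]-f*p[1]/-p[2]
def cloud(n,d):
    c,f=cal(n); V=np.array(c["view"]); v,u=np.mgrid[:384,:512]
    P=np.stack([(u-c["cx"])/f*d,-(v-c["cy"])/f*d,-d],-1)
    return (P-V[:3,3])@V[:3,:3]
def onz(n,u,v,z):
    c,f=cal(n); V=np.array(c["view"]); r=V[:3,:3].T@np.array([(u-c["cx"])/f,-(v-c["cy"])/f,-1]); o=-V[:3,:3].T@V[:3,3]
    return o+r*(z-o[2])/r[2]
E
python3 - <<'E'
from h import *
for n in ("top","side"):
    print(n,{k:(np.round(v,3).tolist() if k=="view" else v) for k,v in cams.calibration(n).items()})
    im,d=grab(n,n+"0.png"); np.save(n+"0.npy",d)
print(observe())
E
```

```text
pics
top {'vertical_fov': 55.79002331453331, 'cx': 254.4687092399861, 'cy': 194.12820635139892, 'view': [[-0.015, -1.0, 0.013, 0.052], [0.999, -0.014, 0.051, -0.512], [-0.051, 0.013, 0.999, -1.5], [0.0, 0.0, 0.0, 1.0]]}
side {'vertical_fov': 53.522265608360485, 'cx': 256.09526106342963, 'cy': 192.06571069008652, 'view': [[0.998, -0.07, -0.011, -0.51], [0.061, 0.774, 0.631, -0.137], [-0.035, -0.63, 0.776, -1.377], [0.0, 0.0, 0.0, 1.0]]}
{'time_s': 0.1, 'q': array([ 6.34094992e+01,  2.18370483e+01,  7.43768009e+01,  3.24452036e-04,
        8.38579249e+01, -1.23346114e+01]), 'qvel': array([ 0.03279423, -0.0338091 , -0.09777515, -0.05378841, -0.11470828,
       -0.10033957]), 'joint_efforts': array([ 5.64252739e-03, -4.49210036e+01, -2.31652075e+01, -2.31215103e-05,
        3.69539513e-03,  2.71339849e-05]), 'position': array([0.13531708, 0.53284194, 0.23079553]), 'tool_rot': array([[-9.69205375e-01,  2.46253163e-01, -5.65754299e-04],
       [ 2.46253662e-01,  9.69204769e-01, -1.11767478e-03],
       [ 2.73100815e-04, -1.22257547e-03, -9.99999215e-01]]), 'ft_force': array([ 0.43011238, -0.34061101,  0.43307279]), 'wrist_torque': array([ 0.0149401 , -0.00577798,  0.01835357]), 'gripper_force': 0.0, 'grip_width': 0.08600689529690643}
```

View pics/top0.png

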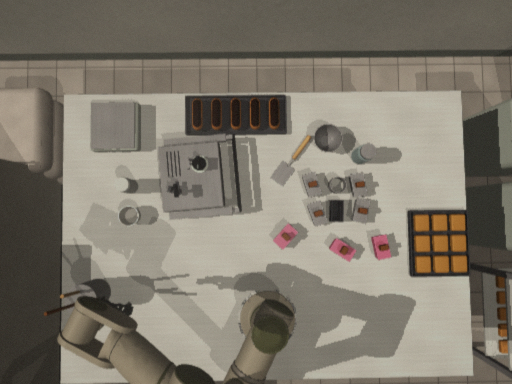

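View pics/side0.png

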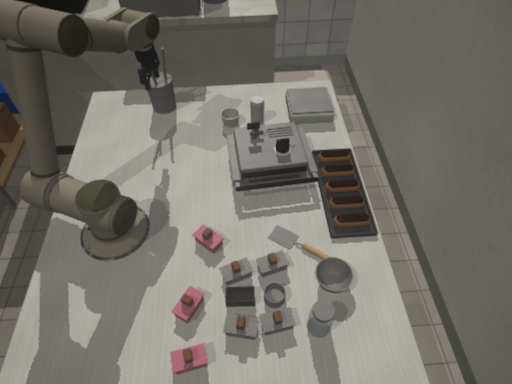

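The top view shows the warmer at (200,178), its handle at (238,175), the pin at (175,188) and the knob at (198,163).

Possible moulds:
- Steel lidded moulds: (314,184), (359,185), (318,213), (364,211).
- Open tin (dark): (337,211). Cutter: (337,185).
- Pink look-alikes: (286,236), (342,249), (382,246).

I choose the four steel ones with wooden blocks, and will check them in a crop.

```bash
cat > m.py <<'E'
from h import *
def comps(P,lo,hi,box,amin=6):
    m=((P[...,2]>lo)&(P[...,2]<hi)&(P[...,0]>box[0])&(P[...,0]<box[1])&(P[...,1]>box[2])&(P[...,1]<box[3])).astype(np.uint8)
    n,l,s,c=cv2.connectedComponentsWithStats(m)
    for i in range(1,n):
        if s[i,4]<amin: continue
        Q=P[l==i]; (cx,cy),(w,h),a=cv2.minAreaRect((Q[:,:2]*1000).astype(np.float32))
        print("px",c[i].round(0),"n",s[i,4],"mean",Q.mean(0).round(4),"rect",round(cx),round(cy),round(w),round(h),round(a,1),"zmed",round(np.median(Q[:,2]),4))
E
python3 - <<'E'
from m import *
for n in("top","side"):
    d=np.load(n+"0.npy"); P=cloud(n,d); np.save(n+"P.npy",P)
    print(n,"table z",np.median(P[::4,::4,2][(abs(P[::4,::4,2])<.02)]))
    print("blocks");comps(P,.052,.09,(.2,.8,-.6,-.0))
    print("grips");comps(P,.12,.2,(.4,.75,.02,.42))
    print("deck");comps(P,.09,.11,(.4,.75,.02,.45),60)
    print("handle");comps(P,.055,.085,(.4,.75,-.0,.42),10)
    print("lids");comps(P,.025,.052,(.2,.8,-.6,-.0),20)
for n in("top","side"):
    cams.get_image(n)
    for q in("pin_grip","knob_grip","shelf_handle","warmer"):
        r=cams.mark_of(n,q)[:1]
        for o in r:
            u,v=o["location"][0]*512,o["location"][1]*384
            print(n,q,round(o["p"],2),round(u,1),round(v,1),onz(n,u,v,dict(pin_grip=.16,knob_grip=.143,shelf_handle=.066,warmer=0)[q]).round(4))
a=cv2.imread("pics/top0.png"); s=cv2.imread("pics/side0.png")
A=cv2.resize(a[165:265,270:400],None,fx=3,fy=3,interpolation=3); B=cv2.resize(a[125:225,150:265],None,fx=3,fy=3,interpolation=3);C=cv2.resize(s[110:200,215:325],None,fx=3.5,fy=3,interpolation=3)
top=np.hstack([A,B]); print(top.shape)
C=np.hstack([C,cv2.resize(s[220:320,200:300],(top.shape[1]-C.shape[1],C.shape[0]))])
cv2.imwrite("pics/c1.png",np.vstack([top,C]))
E
```

```text
top table z 0.0007389902127578666
blocks
px [275. 125.] n 7 mean [ 0.7941 -0.0448  0.0549] rect 794 -45 6 14 42.8 zmed 0.0538
px [330. 137.] n 136 mean [ 0.7416 -0.2663  0.059 ] rect 735 -259 116 116 1.2 zmed 0.0593
px [357. 157.] n 51 mean [ 0.6563 -0.3728  0.0702] rect 658 -378 67 27 25.8 zmed 0.0698
px [312. 184.] n 48 mean [ 0.5471 -0.1889  0.0686] rect 547 -190 21 32 16.6 zmed 0.069
px [360. 184.] n 50 mean [ 0.5435 -0.3806  0.0692] rect 544 -383 22 31 8.5 zmed 0.0705
px [362. 211.] n 53 mean [ 0.4367 -0.3888  0.0676] rect 436 -390 34 22 77.0 zmed 0.0687
px [318. 213.] n 46 mean [ 0.4296 -0.2091  0.0693] rect 430 -210 21 33 19.4 zmed 0.0696
px [286. 237.] n 46 mean [ 0.337  -0.0773  0.0691] rect 336 -78 32 21 50.6 zmed 0.0685
px [383. 248.] n 53 mean [ 0.2883 -0.4686  0.0678] rect 288 -470 21 31 1.4 zmed 0.0692
px [344. 250.] n 52 mean [ 0.2797 -0.3089  0.0687] rect 279 -310 22 32 56.7 zmed 0.0693
grips
px [198. 163.] n 158 mean [0.6283 0.2591 0.1377] rect 628 260 50 51 3.8 zmed 0.1307
px [174. 189.] n 111 mean [0.5284 0.3479 0.1531] rect 528 358 64 43 5.8 zmed 0.1601
deck
px [1
[... 3512 characters left out ...]
26.] n 549 mean [ 0.4406 -0.396   0.0412] rect 440 -393 58 96 77.4 zmed 0.0413
px [317. 330.] n 78 mean [ 0.6587 -0.4245  0.0388] rect 661 -419 28 68 59.1 zmed 0.0384
px [189. 359.] n 635 mean [ 0.2918 -0.4761  0.0413] rect 291 -473 96 57 10.7 zmed 0.0414
top pin_grip 0.41 176.7 191.1 [0.5206 0.3382 0.16  ]
top knob_grip 0.6 196.3 164.5 [0.6225 0.2665 0.143 ]
top shelf_handle 0.77 237.8 173.7 [0.5935 0.1108 0.066 ]
top warmer 0.92 192.6 180.3 [0.5753 0.3033 0.    ]
side pin_grip 0.6 252.3 124.8 [0.5227 0.3453 0.16  ]
side knob_grip 0.57 281.9 145.2 [0.6278 0.24   0.143 ]
side shelf_handle 0.64 276.0 181.6 [0.5961 0.1269 0.066 ]
side warmer 0.9 266.4 159.9 [0.576  0.3052 0.    ]
(300, 735, 3)
```

View pics/c1.png

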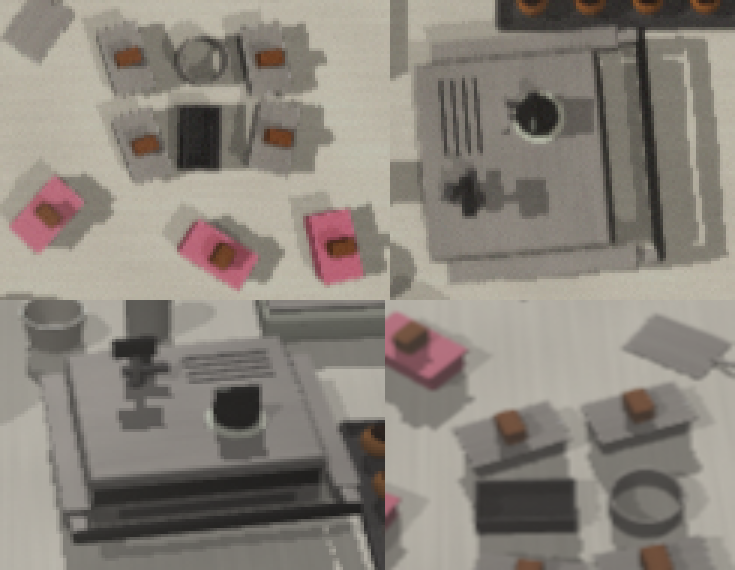

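```bash
python3 - <<'E'
from m import *
c,s=np.cos(np.radians(4.5)),np.sin(np.radians(4.5))
R=np.array([[c,s],[-s,c]])
for n,ctr in(("top",(.580,.297)),("side",(.585,.293))):
    P=np.load(n+"P.npy"); L=(P[...,:2]-ctr)@R.T*1000; z=P[...,2]*1000
    for nm,(px,py) in(("pin",(-55,50)),("knob",(45,-40))):
        g={}
        m=(abs(L[...,0]-px)<50)&(abs(L[...,1]-py)<50)&(z>108)
        for x,y,h in zip(L[m][:,0]-px,L[m][:,1]-py,z[m]):
            k=(int(y//7),int(x//7)); g[k]=max(g.get(k,0),int(h))
        print(n,nm,"cols x -49.. , rows y from +")
        for j in range(6,-8,-1): print("%4d"%(j*7)," ".join("%3s"%g.get((j,i),'.') for i in range(-7,7)))
    # handle line
    m=(z>55)&(z<85)&(L[...,1]<-165)&(L[...,1]>-200)&(abs(L[...,0])<140)
    print("handle y",np.polyfit(L[m][:,0],L[m][:,1],1), np.percentile(L[m][:,1],[2,50,98]),np.percentile(z[m],[50,90]))
    k=(z>93)&(z<107)&(abs(L[...,0])<160)&(abs(L[...,1])<150)
    print("deck ext",np.percentile(L[k][:,0],[.5,99.5]),np.percentile(L[k][:,1],[.5,99.5]))
t=cv2.imread("pics/top0.png");sd=cv2.imread("pics/side0.png")
a=cv2.resize(t[170:210,155:205],(500,400),interpolation=cv2.INTER_CUBIC);b=cv2.resize(sd[110:165,235:300],(520,440),interpolation=cv2.INTER_CUBIC)
cv2.imwrite("pics/c2.png",np.hstack([cv2.resize(a,(400,320)),cv2.resize(b,(378,320))]))
E
```

```text
top pin cols x -49.. , rows y from +
  42   .   .   .   .   .   .   .   .   .   .   .   .   .   .
  35   .   .   .   .   .   .   . 141   .   .   .   .   .   .
  28   .   .   .   .   .   . 143 142 137 134 146   .   .   .
  21   .   .   .   .   .   .   . 131 138 138 142   .   .   .
  14   .   .   .   .   .   .   .   .   . 143 141   .   .   .
   7   .   .   .   .   .   .   .   .   .   .   .   .   .   .
   0   .   .   . 172 174 179 170 176 174 174 176 129 124   .
  -7   .   .   . 164 179 173 176 176 176 169 172 126 128   .
 -14   .   .   .   . 155   . 169 148   .   .   .   .   .   .
 -21   . 110   .   .   .   .   .   .   .   .   .   .   .   .
 -28   .   .   .   . 108   .   .   . 109   .   .   .   .   .
 -35   .   .   .   .   .   .   .   .   .   .   .   .   .   .
 -42   .   .   .   .   .   .   .   .   .   .   .   .   .   .
 -49   .   .   .   .   .   .   .   .   .   .   .   .   .   .
top knob cols x -49.. , rows y from +
  42   .   .   .   .   .   .   .   .   .   .   .   .   .   .
  35   .   .   .   .   .   .   . 109   . 126 116   .   .   .
  28   .   .   .   .   .   .   . 113 115 116 117 
[... 2131 characters left out ...]
 .   .   .   .   .   .   .   .
   0   .   .   . 152 156 154 155 153 152 154   .   .   .   .
  -7   .   .   . 153 154 153 156 155 153 157 157   .   .   .
 -14   .   .   . 131 127 130 155 156 133 147 157   .   .   .
 -21   .   .   . 126 129 128 126 132 129 127 123   .   .   .
 -28   .   .   .   .   . 127 128 126 126   .   .   .   .   .
 -35   .   .   .   .   .   .   .   .   .   .   .   .   .   .
 -42   .   .   .   .   .   .   .   .   .   .   .   .   .   .
 -49   .   .   .   .   .   .   .   .   .   .   .   .   .   .
handle y [ 1.89750471e-03 -1.81550665e+02] [-187.72368493 -182.79454936 -171.29304212] [71.05322166 75.09624814]
deck ext [-128.26678441  127.95662693] [-119.1913079   117.99961023]
```

View pics/c2.png

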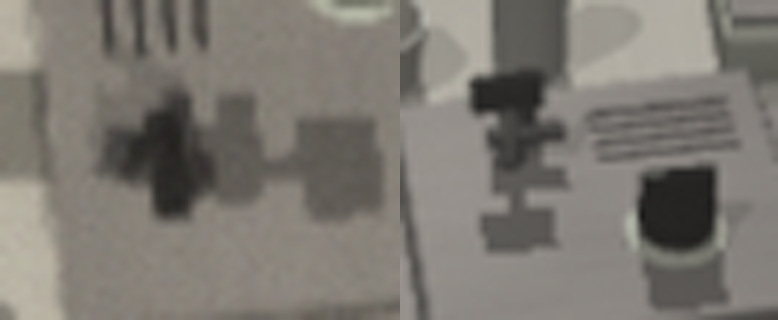

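The crop confirms four plain steel lidded moulds. The pin's arm points to warmer +x and the notch post lies at +y. Warmer frame: centre (0.5825, 0.295), yaw 4.5°. I'll move above the pin at (0.524, 0.340).

Call:
move_arm(jaw=[8.5, 8.5, 8.5, 8.5, 8.5], dp=[[0, 0, 0], [0, 0, 0], [0, 0, 0], [0, 0, 0], [0, 0, 0]], turn=[[0, 0, -0.1], [0, 0, -0.1], [0, 0, -0.1], [0, 0, -0.1], [0, 0, 0]])

```text
time_s: 1.02
position: [0.1354, 0.5331, 0.2313]
tool_rot: [[-0.988, -0.154, 0.0], [-0.154, 0.988, 0.0], [-0.0, 0.0, -1.0]]
ft_force: [-0.3, 0.6, -0.1]
grip_width: 0.0849
gripper_force: 0.0
```

Call:
move_arm(jaw=[5, 5, 5, 5, 5, 5, 5, 5, 5, 5, 5, 5], dp=[[-2.95, -2.09, 0], [-2.95, -2.09, 0], [-2.95, -2.09, 0], [-2.95, -2.09, 0], [-2.95, -2.09, 0], [-2.95, -2.09, 0], [-2.95, -2.09, 0], [-2.95, -2.09, 0], [-2.95, -2.09, 0], [-2.95, -2.09, 0], [-2.95, -2.09, 0], [-2.95, -2.09, 0]], turn=[[0, 0, 0], [0, 0, 0], [0, 0, 0], [0, 0, 0], [0, 0, 0], [0, 0, 0], [0, 0, 0], [0, 0, 0], [0, 0, 0], [0, 0, 0], [0, 0, 0], [0, 0, 0]])

```text
time_s: 2.02
position: [0.5246, 0.3373, 0.2314]
tool_rot: [[-0.989, -0.147, 0.0], [-0.147, 0.989, 0.0], [-0.0, 0.0, -1.0]]
ft_force: [0.9, 1.7, 0.2]
grip_width: 0.0502
gripper_force: 0.0
```

```bash
cat > go.py <<'E'
import sys
from h import *
def go(x,y,z,phi=None):
    o=observe(); R=o["tool_rot"]; p=o["position"]
    f=np.degrees(np.arctan2(R[1,1],R[0,1]))
    t=0 if phi is None else -np.radians((phi-f+90)%180-90)
    c,s=np.cos(t),np.sin(t); R2=R@np.array([[c,-s,0],[s,c,0],[0,0,1]])
    d=np.array([x,y,z])-p
    print("t",round(o["time_s"],2),"pos",p.round(4),"phi",round(f,1),"tilt",R[:2,2].round(4),"w",round(o["grip_width"],4),"gf",round(o["gripper_force"],1),"F",o["ft_force"].round(1),"q1,6",o["q"][[0,5]].round(0))
    print("turn",round(t,3),"dp now axes",(R.T@d*100).round(2),"dp after turn",(R2.T@d*100).round(2))
if __name__=="__main__": go(*map(float,sys.argv[1:]))
E
python3 go.py .5237 .3405 .145 98.8
```

```text
t 2.02 pos [0.5246 0.3373 0.2314] phi 98.5 tilt [0. 0.] w 0.0502 gf 0.0 F [0.9 1.7 0.2] q1,6 [ 22. -77.]
turn -0.006 dp now axes [0.05 0.33 8.64] dp after turn [0.04 0.33 8.64]
```

Call:
move_arm(jaw=[5, 5, 5, 5, 5, 5, 1, 1, 1, 1, 1, 1], dp=[[0, 0.3, 1.5], [0, 0, 2], [0, 0, 2], [0, 0, 2], [0, 0, 1.1], [0, 0, 0], [0, 0, 0], [0, 0, 0], [0, 0, 0], [0, 0, 0], [0, 0, 0], [0, 0, 0]], turn=[[0, 0, 0], [0, 0, 0], [0, 0, 0], [0, 0, 0], [0, 0, 0], [0, 0, 0], [0, 0, 0], [0, 0, 0], [0, 0, 0], [0, 0, 0], [0, 0, 0], [0, 0, 0]], force=40)

```text
time_s: 3.02
position: [0.5229, 0.3427, 0.1468]
tool_rot: [[-0.989, -0.151, 0.002], [-0.151, 0.989, 0.003], [-0.003, 0.003, -1.0]]
ft_force: [-1.8, 4.7, 3.4]
grip_width: 0.0122
gripper_force: 42.0
```

```bash
python3 go.py .5237 .3405 .175 98.8
```

```text
t 3.02 pos [0.5229 0.3427 0.1468] phi 98.7 tilt [0.0022 0.003 ] w 0.0122 gf 42.0 F [-1.8  4.7  3.4] q1,6 [ 22. -76.]
turn -0.002 dp now axes [-0.06 -0.22 -2.82] dp after turn [-0.06 -0.22 -2.82]
```

Call:
move_arm(jaw=[1, 1, 1, 1, 1, 1], dp=[[0, 0, -0.6], [0, 0, -0.6], [0, 0, -0.6], [0, 0, -0.6], [0, 0, -0.6], [0, 0, 0]], turn=[[0, 0, 0], [0, 0, 0], [0, 0, 0], [0, 0, 0], [0, 0, 0], [0, 0, 0]])

```text
time_s: 3.52
position: [0.5228, 0.3426, 0.1769]
tool_rot: [[-0.989, -0.151, 0.002], [-0.151, 0.989, 0.003], [-0.002, 0.003, -1.0]]
ft_force: [-0.2, 5.5, -3.9]
grip_width: 0.0122
gripper_force: 41.1
```

Call:
move_arm(jaw=[1, 1, 1, 1, 1, 1, 1, 1, 1, 1, 1, 1], dp=[[0, 0, 0], [0, 0, 0], [0, 0, 0], [0, 0, 0], [0, 0, 0], [0, 0, 0], [0, 0, 0], [0, 0, 0], [0, 0, 0], [0, 0, 0], [0, 0, 0], [0, 0, 0]], turn=[[0, 0, -0.1], [0, 0, -0.1], [0, 0, -0.1], [0, 0, -0.1], [0, 0, -0.1], [0, 0, -0.1], [0, 0, -0.1], [0, 0, -0.1], [0, 0, -0.1], [0, 0, -0.1], [0, 0, -0.12], [0, 0, 0]])

```text
time_s: 4.52
position: [0.5239, 0.3417, 0.1759]
tool_rot: [[-0.29, -0.957, 0.004], [-0.957, 0.29, 0.001], [-0.002, -0.003, -1.0]]
ft_force: [5.5, 2.3, -3.2]
grip_width: 0.0124
gripper_force: 41.0
```

```bash
python3 go.py .5237 .3405 .164 163.2; python3 -c "
from h import *
im,d=grab('top');im2,d2=grab('side')
a=cv2.resize(im[160:215,150:220],(400,314),interpolation=2);b=cv2.resize(im2[90:165,215:300],(380,314),interpolation=2)
cv2.imwrite('pics/p3.png',np.hstack([a,b])[:,:,::-1])"
```

```text
t 4.52 pos [0.5239 0.3417 0.1759] phi 163.2 tilt [0.0035 0.0014] w 0.0124 gf 41.0 F [ 5.5  2.3 -3.2] q1,6 [  22. -141.]
turn -0.001 dp now axes [ 0.13 -0.02  1.19] dp after turn [ 0.13 -0.02  1.19]
```

View pics/p3.png

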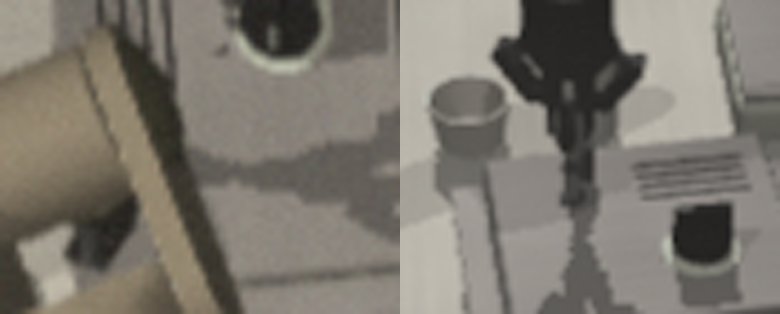

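The side view shows the bar held and turned. Phi 163° means a pin turn of about 1.2 rad, so I'll lower it on to the seat and release.

Call:
move_arm(jaw=[1, 1, 1, 1, 3.5, 3.5, 3.5, 3.5], dp=[[0, 0, 0.4], [0, 0, 0.4], [0, 0, 0.3], [0, 0, 0], [0, 0, 0], [0, 0, 0], [0, 0, 0], [0, 0, 0]], turn=[[0, 0, 0], [0, 0, 0], [0, 0, 0], [0, 0, 0], [0, 0, 0], [0, 0, 0], [0, 0, 0], [0, 0, 0]])

```text
time_s: 5.28
position: [0.5224, 0.3413, 0.1643]
tool_rot: [[-0.295, -0.955, -0.001], [-0.955, 0.295, -0.0], [0.001, 0.001, -1.0]]
ft_force: [0.6, 0.2, 0.7]
grip_width: 0.0349
gripper_force: 0.0
```

Call:
move_arm(jaw=[3.5, 3.5, 3.5, 5, 5, 5, 5, 5, 5, 5], dp=[[0, 0, -2], [0, 0, -2], [0, 0, -2], [0, 0, -2], [0, 0, 0], [0, 0, 0], [0, 0, 0], [0, 0, 0], [0, 0, 0], [0, 0, 0]], turn=[[0, 0, 0], [0, 0, 0], [0, 0, 0], [0, 0, 0], [0, 0, 0.12], [0, 0, 0.12], [0, 0, 0.12], [0, 0, 0.12], [0, 0, 0.12], [0, 0, 0]])

```text
time_s: 6.12
position: [0.5225, 0.3413, 0.2443]
tool_rot: [[-0.786, -0.619, -0.0], [-0.619, 0.786, -0.0], [0.0, 0.0, -1.0]]
ft_force: [-0.2, -0.1, -0.5]
grip_width: 0.05
gripper_force: 0.0
```

```bash
python3 go.py .5966 .1156 .23 94.5; python3 -c "
from m import *
im,d=grab('side');comps(cloud('side',d),.14,.215,(.47,.58,.28,.40),8)"
```

```text
t 6.12 pos [0.5225 0.3413 0.2443] phi 128.2 tilt [-0.0004 -0.0002] w 0.05 gf 0.0 F [-0.2 -0.1 -0.5] q1,6 [  22. -106.]
turn 0.588 dp now axes [  8.14 -22.32   1.43] dp after turn [ -5.62 -23.09   1.43]
px [254. 124.] n 68 mean [0.5271 0.3346 0.1754] rect 527 339 52 13 70.6 zmed 0.1817
```

Call:
move_arm(jaw=[4, 4, 4, 4, 4, 4, 4, 4, 4, 4, 4, 4], dp=[[0, 0, 0], [0, 0, 0], [0, 0, 0], [0, 0, 0], [0, 0, 0], [-0.8, -3.3, 0], [-0.8, -3.3, 0], [-0.8, -3.3, 0], [-0.8, -3.3, 0], [-0.8, -3.3, 0], [-0.8, -3.3, 0], [-0.8, -3.3, 0]], turn=[[0, 0, 0.118], [0, 0, 0.118], [0, 0, 0.118], [0, 0, 0.118], [0, 0, 0.118], [0, 0, 0], [0, 0, 0], [0, 0, 0], [0, 0, 0], [0, 0, 0], [0, 0, 0], [0, 0, 0]])

```text
time_s: 7.17
position: [0.5974, 0.1141, 0.2444]
tool_rot: [[-0.996, -0.086, -0.0], [-0.086, 0.996, -0.0], [0.0, -0.0, -1.0]]
ft_force: [1.4, 0.4, 0.4]
grip_width: 0.04
gripper_force: 0.0
```

```bash
python3 go.py .5966 .1156 .05 94.5
```

```text
t 7.17 pos [0.5974 0.1141 0.2444] phi 94.9 tilt [-0.0001 -0.    ] w 0.04 gf 0.0 F [1.4 0.4 0.4] q1,6 [ -0. -95.]
turn 0.007 dp now axes [ 0.07  0.16 19.44] dp after turn [ 0.07  0.16 19.44]
```

Call:
move_arm(jaw=[4, 4, 4, 4, 4, 4, 4, 4, 4, 4, 4], dp=[[0, 0.1, 2.5], [0, 0, 2.5], [0, 0, 2.5], [0, 0, 2.5], [0, 0, 2.5], [0, 0, 2], [0, 0, 1.5], [0, 0, 1.2], [0, 0, 1.2], [0, 0, 1], [0, 0, 0]], turn=[[0, 0, 0], [0, 0, 0], [0, 0, 0], [0, 0, 0], [0, 0, 0], [0, 0, 0], [0, 0, 0], [0, 0, 0], [0, 0, 0], [0, 0, 0], [0, 0, 0]])

```text
time_s: 8.08
position: [0.5962, 0.1167, 0.0484]
tool_rot: [[-0.996, -0.084, -0.004], [-0.084, 0.996, -0.0], [0.004, 0.0, -1.0]]
ft_force: [-0.1, -0.6, 0.2]
grip_width: 0.0401
gripper_force: 0.0
```

Call:
move_arm(jaw=[1, 1, 1, 1, 1, 1], dp=[[0, 0, 0], [0, 0, 0], [0, 0, 0], [0, 0, 0], [0, 0, 0], [0, 0, 0]], turn=[[0, 0, 0], [0, 0, 0], [0, 0, 0], [0, 0, 0], [0, 0, 0], [0, 0, 0]])

```text
time_s: 8.58
position: [0.5976, 0.1169, 0.0512]
tool_rot: [[-0.997, -0.081, 0.002], [-0.081, 0.997, 0.0], [-0.002, 0.0, -1.0]]
ft_force: [-0.6, 2.5, 6.0]
grip_width: 0.0133
gripper_force: 41.2
```

```bash
python3 go.py .6115 -.0738 .05 94.5
```

```text
t 8.58 pos [0.5976 0.1169 0.0512] phi 94.7 tilt [0.0015 0.0004] w 0.0133 gf 41.2 F [-0.6  2.5  6. ] q1,6 [ -0. -95.]
turn 0.003 dp now axes [  0.16 -19.13   0.11] dp after turn [  0.11 -19.13   0.11]
```

Call:
move_arm(jaw=[1, 1, 1, 1, 1, 1, 1, 1, 1, 1, 1, 1], dp=[[0, -0.8, 0], [0, -1.8, 0], [0, -1.8, 0], [0, -1.8, 0], [0, -1.8, 0], [0, -1.8, 0], [0, -1.8, 0], [0, -1.8, 0], [0, -1.8, 0], [0, -1.8, 0], [0, -1, 0], [0, -0.6, 0]], turn=[[0, 0, 0], [0, 0, 0], [0, 0, 0], [0, 0, 0], [0, 0, 0], [0, 0, 0], [0, 0, 0], [0, 0, 0], [0, 0, 0], [0, 0, 0], [0, 0, 0], [0, 0, 0]])

```text
time_s: 9.58
position: [0.6124, -0.0694, 0.0512]
tool_rot: [[-0.997, -0.08, 0.001], [-0.08, 0.997, 0.001], [-0.001, 0.0, -1.0]]
ft_force: [-2.5, 4.4, 8.4]
grip_width: 0.013
gripper_force: 41.6
```

Call:
move_arm(jaw=[1, 1, 1, 1], dp=[[0, -0.4, 0], [0, -0.3, 0], [0, 0, 0], [0, 0, 0]], turn=[[0, 0, 0], [0, 0, 0], [0, 0, 0], [0, 0, 0]])

```text
time_s: 9.92
position: [0.6125, -0.071, 0.0512]
tool_rot: [[-0.997, -0.082, -0.0], [-0.082, 0.997, 0.007], [-0.0, 0.007, -1.0]]
ft_force: [-0.8, 24.4, 10.5]
grip_width: 0.0129
gripper_force: 42.3
```

```bash
python3 go.py .6115 -.0738 .05 94.5;  python3 -c "
from h import *
im,d=grab('side','s4.png')"
```

```text
t 9.92 pos [ 0.6125 -0.071   0.0512] phi 94.7 tilt [-0.0004  0.0072] w 0.0129 gf 42.3 F [-0.8 24.4 10.5] q1,6 [ -18. -113.]
turn 0.004 dp now axes [ 0.12 -0.27  0.11] dp after turn [ 0.12 -0.27  0.11]
```

View pics/s4.png

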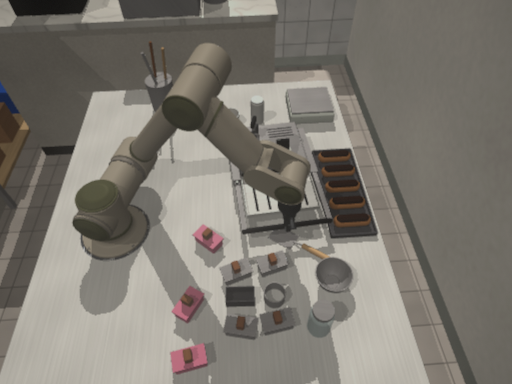

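The side view shows the shelf out, with the handle at (288,226), and a reaction of 24 N at the end stop. I'll release, rise and look at the shelf and the button.

Call:
move_arm(jaw=[4, 4, 4, 4, 4, 4, 4, 4, 4, 4, 4], dp=[[0, 0.2, 0], [0, 0, 0], [0, 0, 0], [0, 0, -1.5], [0, 0, -2.5], [0, 0, -3], [0, 0, -3], [0, 0, -3], [0, 0, -3], [0, 0, -2], [0, 0, 0]], turn=[[0, 0, 0], [0, 0, 0], [0, 0, 0], [0, 0, 0], [0, 0, 0], [0, 0, 0], [0, 0, 0], [0, 0, 0], [0, 0, 0], [0, 0, 0], [0, 0, 0]])

```text
time_s: 10.88
position: [0.614, -0.0748, 0.2352]
tool_rot: [[-0.997, -0.08, 0.008], [-0.08, 0.997, -0.003], [-0.008, -0.004, -1.0]]
ft_force: [0.8, 0.2, -0.0]
grip_width: 0.0398
gripper_force: 0.0
```

```bash
python3 go.py .5495 -.191 .15 106.4
```

```text
t 10.88 pos [ 0.614  -0.0748  0.2352] phi 94.6 tilt [ 0.008  -0.0032] w 0.0398 gf 0.0 F [ 0.8  0.2 -0. ] q1,6 [ -18. -112.]
turn -0.206 dp now axes [  7.42 -11.03   8.5 ] dp after turn [ 9.52 -9.28  8.5 ]
```

Call:
move_arm(jaw=[5, 5, 5, 5, 5, 5, 5], dp=[[0, 0, 0], [0, 0, 0], [2.38, -2.32, 1.2], [2.38, -2.32, 1.2], [2.38, -2.32, 1.2], [2.38, -2.32, 1.2], [0, 0, 0]], turn=[[0, 0, -0.103], [0, 0, -0.103], [0, 0, 0], [0, 0, 0], [0, 0, 0], [0, 0, 0], [0, 0, 0]])

```text
time_s: 11.47
position: [0.5443, -0.194, 0.1792]
tool_rot: [[-0.96, -0.278, -0.006], [-0.278, 0.961, 0.001], [0.005, 0.003, -1.0]]
ft_force: [-0.3, -0.0, 0.1]
grip_width: 0.0496
gripper_force: 0.0
```

```bash
python3 - <<'E'
from m import *
W=np.array((.5830,.2960)); a=np.radians(4.5); c,s=np.cos(a),np.sin(a)
for n in("top","side"):
    im,d=grab(n,n+"5.png"); P=cloud(n,d); np.save(n+"P5.npy",P)
    L=(P[...,:2]-W)@np.array([[c,-s],[s,c]])*1000; z=P[...,2]*1000
    # tray profile: along y at |x|<90
    for nm,ax,msk in(("y",1,(abs(L[...,0])<70)),("x",0,abs(L[...,1]+215)<50)):
        out=[]
        rng=range(-400,-100,8) if ax else range(-180,181,8)
        for q in rng:
            m=msk&(L[...,ax]>=q)&(L[...,ax]<q+8)&(z>-10)&(z<110)
            out.append((q,int(np.median(z[m])) if m.sum()>2 else -99))
        print(n,nm,out)
    print("pin");comps(P,.14,.215,(.47,.58,.28,.40),8)
    print("button",);m=(z>75)&(z<110)&(abs(L[...,0]+148)<14)&(L[...,1]<-140)&(L[...,1]>-190)
    for y in range(-190,-140,6):
        k=m&(L[...,1]>=y)&(L[...,1]<y+6); print(y,k.sum(),z[k].max().round() if k.any() else '',end='; ')
    print()
    for q in("shelf_floor","button_top","shelf_handle"):
        for o in cams.mark_of(n,q)[:1]:
            u,v=o["location"][0]*512,o["location"][1]*384
            w=onz(n,u,v,dict(shelf_floor=.062,button_top=.08,shelf_handle=.066)[q]); print(n,q,round(o["p"],2),round(u),round(v),w.round(4),"local",(np.array([[c,s],[-s,c]])@(w[:2]-W)*1000).round())
    print("blocks");comps(P,.052,.09,(.38,.6,-.45,-.15),20)
E
```

```text
top y [(-400, 2), (-392, 1), (-384, 5), (-376, 74), (-368, 64), (-360, 2), (-352, 0), (-344, 2), (-336, 0), (-328, 0), (-320, 0), (-312, 71), (-304, 62), (-296, 62), (-288, 62), (-280, 62), (-272, 62), (-264, 62), (-256, 62), (-248, 62), (-240, 62), (-232, 61), (-224, 63), (-216, 63), (-208, 62), (-200, 63), (-192, 62), (-184, 63), (-176, 63), (-168, 63), (-160, 62), (-152, 62), (-144, 61), (-136, 66), (-128, 0), (-120, 92), (-112, 99), (-104, 100)]
top x [(-180, 0), (-172, 0), (-164, 3), (-156, 75), (-148, 75), (-140, 0), (-132, 64), (-124, 62), (-116, 62), (-108, 62), (-100, 63), (-92, 62), (-84, 61), (-76, 61), (-68, 62), (-60, 63), (-52, 63), (-44, 63), (-36, 63), (-28, 62), (-20, 61), (-12, 62), (-4, 64), (4, 63), (12, 63), (20, 63), (28, 62), (36, 61), (44, 63), (52, 63), (60, 61), (68, 62), (76, 62), (84, 62), (92, 62), (100, 63), (108, 63), (116, 62), (124, 68), (132, 70), (140, 73), (148, 75), (156, -99), (164, 20), (172, 8), (180, 8)]
pin
px [174. 190.] n 56 mean [0.5236 0.3436 0.1848] rect 527 349 62 20 77.9 zmed 0.1885
button
-190 2 81.0; -184 3 80.0; -178 6 79.0; -172 3 
[... 1379 characters left out ...]
9), (180, 5)]
pin
px [254. 124.] n 74 mean [0.5277 0.3362 0.1727] rect 529 346 64 13 71.9 zmed 0.1792
button
-190 0 ; -184 0 ; -178 0 ; -172 0 ; -166 0 ; -160 0 ; -154 0 ; -148 0 ; -142 0 ; 
side shelf_floor 0.59 277 194 [0.5937 0.0682 0.062 ] local [  -7. -228.]
side shelf_handle 0.88 287 226 [ 0.6133 -0.0745  0.066 ] local [   1. -372.]
blocks
px [272. 258.] n 80 mean [ 0.5509 -0.1958  0.066 ] rect 551 -193 22 32 17.0 zmed 0.0676
px [236. 267.] n 79 mean [ 0.4332 -0.2162  0.0668] rect 433 -214 22 32 18.8 zmed 0.0685
px [277. 317.] n 103 mean [ 0.5471 -0.3879  0.0667] rect 548 -386 22 33 8.7 zmed 0.0679
px [241. 322.] n 100 mean [ 0.4406 -0.3956  0.0673] rect 440 -394 33 22 77.5 zmed 0.0685
```

View pics/top5.png

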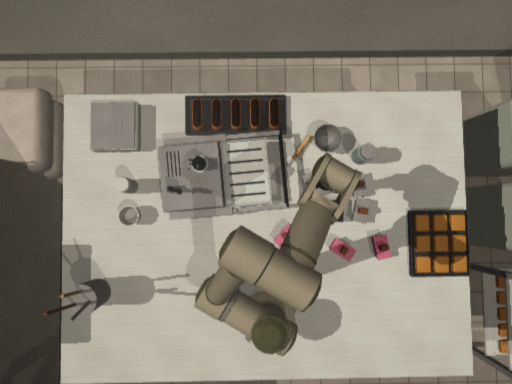

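The top view shows the tray out at (249,173), and the profile puts the floor centre at about local y -221. The button reads 87–89 mm at local y -160, so it is up. The pin bar top is at about 189 mm, so it is parked. Next I pick the first mould at (0.549, -0.192).

Call:
move_arm(jaw=[5, 5, 5, 5, 5, 5, 5, 5, 2, 2, 2, 2], dp=[[-0.54, 0.05, 2], [0, 0, 2.5], [0, 0, 2.5], [0, 0, 2.5], [0, 0, 1.8], [0, 0, 1.2], [0, 0, 0.8], [0, 0, 0], [0, 0, 0], [0, 0, 0], [0, 0, 0], [0, 0, 0]], turn=[[0, 0, 0], [0, 0, 0], [0, 0, 0], [0, 0, 0], [0, 0, 0], [0, 0, 0], [0, 0, 0], [0, 0, 0], [0, 0, 0], [0, 0, 0], [0, 0, 0], [0, 0, 0]], force=60)

```text
time_s: 12.87
position: [0.5533, -0.1879, 0.0504]
tool_rot: [[-0.959, -0.283, 0.002], [-0.283, 0.959, -0.001], [-0.002, -0.002, -1.0]]
ft_force: [0.6, -0.1, 3.4]
grip_width: 0.0309
gripper_force: 60.2
```

Call:
move_arm(jaw=[2, 2, 2, 2, 2, 2, 2, 2], dp=[[0, 0, 0], [0, 0, -1], [0, 0, -2], [0, 0, -3], [0, 0, -3], [0, 0, -3], [0, 0, -1], [0, 0, 0]], turn=[[0, 0, 0], [0, 0, 0], [0, 0, 0], [0, 0, 0], [0, 0, 0], [0, 0, 0], [0, 0, 0], [0, 0, 0]])

```text
time_s: 13.53
position: [0.5533, -0.1879, 0.1817]
tool_rot: [[-0.959, -0.283, 0.004], [-0.283, 0.959, -0.002], [-0.003, -0.003, -1.0]]
ft_force: [0.7, 0.6, -3.1]
grip_width: 0.0307
gripper_force: 60.1
```

```bash
python3 go.py .6588 .1225 .177 94.5
```

```text
t 13.53 pos [ 0.5533 -0.1879  0.1817] phi 106.5 tilt [ 0.0039 -0.0023] w 0.0307 gf 60.1 F [ 0.7  0.6 -3.1] q1,6 [ -30. -137.]
turn 0.209 dp now axes [-18.92  26.78   0.44] dp after turn [-12.96  30.12   0.44]
```

Call:
move_arm(jaw=[2, 2, 2, 2, 2, 2, 2, 2, 2, 2, 2, 2], dp=[[0, 0, 0], [0, 0, 0], [-0.7, 1.5, 0], [-1.4, 3.3, 0], [-1.4, 3.3, 0], [-1.4, 3.3, 0], [-1.4, 3.3, 0], [-1.4, 3.3, 0], [-1.4, 3.3, 0], [-1.4, 3.3, 0], [-1.4, 3.3, 0], [-1.06, 2.2, 0]], turn=[[0, 0, 0.1], [0, 0, 0.109], [0, 0, 0], [0, 0, 0], [0, 0, 0], [0, 0, 0], [0, 0, 0], [0, 0, 0], [0, 0, 0], [0, 0, 0], [0, 0, 0], [0, 0, 0]])

```text
time_s: 14.53
position: [0.6577, 0.1258, 0.1762]
tool_rot: [[-0.997, -0.08, -0.005], [-0.08, 0.997, 0.001], [0.005, 0.001, -1.0]]
ft_force: [0.2, 0.2, -3.1]
grip_width: 0.0305
gripper_force: 65.6
```

```bash
python3 go.py .6588 .1225 .113 94.5
```

```text
t 14.53 pos [0.6577 0.1258 0.1762] phi 94.6 tilt [-0.0047  0.0005] w 0.0305 gf 65.6 F [ 0.2  0.2 -3.1] q1,6 [  1. -94.]
turn 0.001 dp now axes [-0.11 -0.34  6.32] dp after turn [-0.11 -0.34  6.32]
```

Call:
move_arm(jaw=[2, 2, 2, 2, 2, 2], dp=[[0, -0.2, 0], [0, 0, 1.5], [0, 0, 2], [0, 0, 1.5], [0, 0, 0], [0, 0, 0]], turn=[[0, 0, 0], [0, 0, 0], [0, 0, 0], [0, 0, 0], [0, 0, 0], [0, 0, 0]])

```text
time_s: 15.03
position: [0.6576, 0.1203, 0.1271]
tool_rot: [[-0.997, -0.078, -0.005], [-0.078, 0.997, -0.0], [0.005, 0.0, -1.0]]
ft_force: [-0.3, -0.1, -2.4]
grip_width: 0.0307
gripper_force: 65.5
```

```bash
python3 go.py .6588 .1225 .113 94.5
```

```text
t 15.03 pos [0.6576 0.1203 0.1271] phi 94.5 tilt [-0.0045 -0.0001] w 0.0307 gf 65.5 F [-0.3 -0.1 -2.4] q1,6 [  0. -94.]
turn -0.001 dp now axes [-0.14  0.21  1.41] dp after turn [-0.14  0.21  1.41]
```

Call:
move_arm(jaw=[2, 2, 2, 2, 4.5, 4.5, 4.5, 4.5, 4.5, 4.5, 4.5, 4.5], dp=[[-0.1, 0.2, 0.5], [0, 0, 0.5], [0, 0, 0.45], [0, 0, 0], [0, 0, 0], [0, 0, 0], [0, 0, 0], [0, 0, -1], [0, 0, -2], [0, 0, -3], [0, 0, -3], [0, 0, 0]], turn=[[0, 0, 0], [0, 0, 0], [0, 0, 0], [0, 0, 0], [0, 0, 0], [0, 0, 0], [0, 0, 0], [0, 0, 0], [0, 0, 0], [0, 0, 0], [0, 0, 0], [0, 0, 0]])

```text
time_s: 16.03
position: [0.6614, 0.1227, 0.2129]
tool_rot: [[-0.997, -0.078, 0.012], [-0.078, 0.997, 0.0], [-0.012, -0.001, -1.0]]
ft_force: [0.4, 0.4, 0.4]
grip_width: 0.0451
gripper_force: 0.0
```

```bash
python3 go.py .432 -.212 .16 109; python3 - <<'E'
from m import *
for n in("side","top"):
    im,d=grab(n);P=cloud(n,d);comps(P,.115,.142,(.45,.75,-.02,.2),15);print('blocks');comps(P,.054,.09,(.38,.6,-.45,-.15),20)
E
```

```text
t 16.03 pos [0.6614 0.1227 0.2129] phi 94.5 tilt [0.0125 0.0001] w 0.0451 gf 0.0 F [0.4 0.4 0.4] q1,6 [  0. -94.]
turn -0.253 dp now axes [ 25.55 -31.57   5.  ] dp after turn [ 32.65 -24.16   5.  ]
px [293. 172.] n 59 mean [0.6561 0.1149 0.1275] rect 656 117 22 34 0.7 zmed 0.129
blocks
px [236. 266.] n 76 mean [ 0.4331 -0.2155  0.0668] rect 433 -213 22 33 20.1 zmed 0.0676
px [277. 317.] n 97 mean [ 0.5473 -0.3879  0.0675] rect 547 -385 21 33 10.1 zmed 0.0688
px [241. 322.] n 97 mean [ 0.4405 -0.3953  0.0674] rect 440 -394 32 22 77.7 zmed 0.0681
px [235. 158.] n 32 mean [0.6486 0.1196 0.131 ] rect 650 121 16 29 5.1 zmed 0.1321
blocks
px [360. 184.] n 50 mean [ 0.5435 -0.3808  0.0684] rect 544 -383 22 33 8.2 zmed 0.0691
px [363. 211.] n 51 mean [ 0.4367 -0.3892  0.0686] rect 437 -391 35 22 77.2 zmed 0.0691
px [318. 213.] n 47 mean [ 0.4299 -0.2091  0.0693] rect 429 -210 21 33 19.1 zmed 0.0687
```

Call:
move_arm(jaw=[5, 5, 5, 5, 5, 5, 5, 5, 5, 5, 5, 5], dp=[[0, 0, 0], [0, 0, 0], [0, 0, 0], [3.2, -2.4, 0], [3.2, -2.4, 0], [3.2, -2.4, 0], [3.2, -2.4, 0], [3.2, -2.4, 0], [3.2, -2.4, 0], [3.2, -2.4, 0], [3.2, -2.4, 0], [3.2, -2.4, 0]], turn=[[0, 0, -0.085], [0, 0, -0.085], [0, 0, -0.083], [0, 0, 0], [0, 0, 0], [0, 0, 0], [0, 0, 0], [0, 0, 0], [0, 0, 0], [0, 0, 0], [0, 0, 0], [0, 0, 0]])

```text
time_s: 17.13
position: [0.4556, -0.1762, 0.2043]
tool_rot: [[-0.946, -0.325, -0.001], [-0.325, 0.946, 0.001], [0.001, 0.001, -1.0]]
ft_force: [1.2, -0.9, -0.3]
grip_width: 0.05
gripper_force: 0.0
```

Call:
move_arm(jaw=[5, 5, 5, 5], dp=[[3, -2.2, 0], [0.8, -0.4, 2], [0, 0, 2], [0, 0, 0]], turn=[[0, 0, 0], [0, 0, 0], [0, 0, 0], [0, 0, 0]])

```text
time_s: 17.47
position: [0.4277, -0.2117, 0.1616]
tool_rot: [[-0.946, -0.323, -0.005], [-0.323, 0.946, 0.005], [0.004, 0.006, -1.0]]
ft_force: [0.5, 0.1, 0.6]
grip_width: 0.05
gripper_force: 0.0
```

```bash
python3 go.py .4315 -.211 .047 109
```

```text
t 17.47 pos [ 0.4277 -0.2117  0.1616] phi 108.9 tilt [-0.0055  0.0047] w 0.05 gf 0.0 F [0.5 0.1 0.6] q1,6 [ -41. -149.]
turn -0.002 dp now axes [-0.42 -0.13 11.46] dp after turn [-0.42 -0.13 11.46]
```

Call:
move_arm(jaw=[5, 5, 5, 5, 5, 5, 5, 2, 2, 2, 2, 2], dp=[[-0.2, 0, 2], [0, 0, 2.5], [0, 0, 2.5], [0, 0, 2], [0, 0, 1.5], [0, 0, 0.8], [0, 0, 0], [0, 0, 0], [0, 0, 0], [0, 0, 0], [0, 0, 0], [0, 0, 0]], turn=[[0, 0, 0], [0, 0, 0], [0, 0, 0], [0, 0, 0], [0, 0, 0], [0, 0, 0], [0, 0, 0], [0, 0, 0], [0, 0, 0], [0, 0, 0], [0, 0, 0], [0, 0, 0]])

```text
time_s: 18.47
position: [0.4321, -0.2116, 0.0528]
tool_rot: [[-0.946, -0.325, 0.002], [-0.325, 0.946, -0.001], [-0.001, -0.001, -1.0]]
ft_force: [0.3, 3.7, 6.3]
grip_width: 0.0303
gripper_force: 60.2
```

Call:
move_arm(jaw=[2, 2, 2, 2, 2, 2, 2, 2, 2], dp=[[0, 0, 0], [0, 0, -1], [0, 0, -2], [0, 0, -3], [0, 0, -3], [0, 0, -3], [0, 0, -2], [0, 0, 0], [0, 0, 0]], turn=[[0, 0, 0], [0, 0, 0], [0, 0, 0], [0, 0, 0], [0, 0, 0], [0, 0, 0], [0, 0, 0], [0, 0, 0.12], [0, 0, 0.12]])

```text
time_s: 19.22
position: [0.4319, -0.2118, 0.1933]
tool_rot: [[-0.996, -0.086, 0.002], [-0.086, 0.996, -0.002], [-0.002, -0.002, -1.0]]
ft_force: [-0.1, -0.3, -3.3]
grip_width: 0.0303
gripper_force: 60.2
```

```bash
python3 go.py .5352 .1127 .19 94.5
```

```text
t 19.22 pos [ 0.4319 -0.2118  0.1933] phi 94.9 tilt [ 0.0022 -0.0022] w 0.0303 gf 60.2 F [-0.1 -0.3 -3.3] q1,6 [ -40. -135.]
turn 0.007 dp now axes [-13.08  31.45   0.28] dp after turn [-12.85  31.54   0.28]
```

Held TCP height is 0.0528 with the mould on the table, so it should be set down at about 0.115.

Call:
move_arm(jaw=[2, 2, 2, 2, 2, 2, 2, 2, 2, 2, 2, 2], dp=[[-0.6, 1.5, 0], [-1.3, 3.2, 0], [-1.3, 3.2, 0], [-1.3, 3.2, 0], [-1.3, 3.2, 0], [-1.3, 3.2, 0], [-1.3, 3.2, 0], [-1.3, 3.2, 0], [-1.3, 3.2, 0], [-1.3, 3.2, 0], [-0.5, 1.2, 0], [0, 0, 0]], turn=[[0, 0, 0.007], [0, 0, 0], [0, 0, 0], [0, 0, 0], [0, 0, 0], [0, 0, 0], [0, 0, 0], [0, 0, 0], [0, 0, 0], [0, 0, 0], [0, 0, 0], [0, 0, 0]])

```text
time_s: 20.22
position: [0.5328, 0.1156, 0.1916]
tool_rot: [[-0.996, -0.088, -0.0], [-0.088, 0.996, 0.0], [0.0, 0.0, -1.0]]
ft_force: [-0.6, 0.3, -2.6]
grip_width: 0.0308
gripper_force: 60.3
```

Call:
move_arm(jaw=[2, 2, 2, 2, 2, 2], dp=[[0, 0, 1.5], [0, 0, 2], [0, 0, 2], [0, 0, 1], [0, 0, 0], [0, 0, 0]], turn=[[0, 0, 0], [0, 0, 0], [0, 0, 0], [0, 0, 0], [0, 0, 0], [0, 0, 0]])

```text
time_s: 20.72
position: [0.5327, 0.1125, 0.1272]
tool_rot: [[-0.997, -0.083, -0.0], [-0.083, 0.997, -0.0], [0.0, -0.0, -1.0]]
ft_force: [-0.5, -0.2, -3.1]
grip_width: 0.0306
gripper_force: 60.3
```

```bash
python3 go.py .5352 .1127 .115 94.5
```

```text
t 20.72 pos [0.5327 0.1125 0.1272] phi 94.8 tilt [-0.0002 -0.0002] w 0.0306 gf 60.3 F [-0.5 -0.2 -3.1] q1,6 [ -1. -95.]
turn 0.005 dp now axes [-0.25  0.    1.22] dp after turn [-0.25  0.    1.22]
```

Call:
move_arm(jaw=[2, 2, 2, 2, 4.5, 4.5, 4.5, 4.5, 4.5, 4.5, 4.5, 4.5], dp=[[-0.2, 0, 0.4], [0, 0, 0.4], [0, 0, 0.45], [0, 0, 0], [0, 0, 0], [0, 0, 0], [0, 0, 0], [0, 0, -1], [0, 0, -2], [0, 0, -3], [0, 0, -3], [0, 0, 0]], turn=[[0, 0, 0], [0, 0, 0], [0, 0, 0], [0, 0, 0], [0, 0, 0], [0, 0, 0], [0, 0, 0], [0, 0, 0], [0, 0, 0], [0, 0, 0], [0, 0, 0], [0, 0, 0]])

```text
time_s: 21.72
position: [0.5367, 0.1134, 0.2108]
tool_rot: [[-0.996, -0.084, 0.011], [-0.084, 0.996, -0.0], [-0.011, -0.001, -1.0]]
ft_force: [0.5, -0.1, -0.3]
grip_width: 0.0453
gripper_force: 0.0
```

```bash
python3 go.py .546 -.384 .16 99.8; python3 - <<'E'
from m import *
for n in("side","top"):
    im,d=grab(n);P=cloud(n,d);comps(P,.115,.142,(.45,.75,-.02,.2),15);print('blocks');comps(P,.054,.09,(.38,.6,-.45,-.15),20)
E
```

```text
t 21.72 pos [0.5367 0.1134 0.2108] phi 94.8 tilt [ 0.0109 -0.0001] w 0.0453 gf 0.0 F [ 0.5 -0.1 -0.3] q1,6 [ -0. -95.]
turn -0.087 dp now axes [  3.32 -49.63   5.1 ] dp after turn [  7.61 -49.16   5.1 ]
px [293. 172.] n 62 mean [0.6557 0.1143 0.1274] rect 656 115 23 30 2.2 zmed 0.1297
px [260. 176.] n 58 mean [0.5354 0.1072 0.1279] rect 536 110 21 35 4.9 zmed 0.1288
blocks
px [277. 317.] n 100 mean [ 0.5472 -0.3875  0.067 ] rect 547 -386 21 32 9.6 zmed 0.0681
px [241. 322.] n 96 mean [ 0.4406 -0.3953  0.0678] rect 440 -393 33 22 77.5 zmed 0.0686
px [234. 156.] n 48 mean [0.6531 0.1207 0.1319] rect 653 121 27 21 88.8 zmed 0.1317
blocks
px [360. 184.] n 49 mean [ 0.5436 -0.381   0.0687] rect 544 -382 22 32 8.3 zmed 0.0695
px [363. 211.] n 52 mean [ 0.4369 -0.3885  0.0695] rect 437 -390 34 22 76.3 zmed 0.0703
```

Call:
move_arm(jaw=[5, 5, 5, 5, 5, 5, 5, 5, 5, 5, 5, 5], dp=[[0, 0, 0], [0.5, -3.5, 0], [0.5, -3.5, 0], [0.5, -3.5, 0], [0.5, -3.5, 0], [0.5, -3.5, 0], [0.5, -3.5, 0], [0.5, -3.5, 0], [0.5, -3.5, 0], [0.5, -3.5, 0], [0.5, -3.5, 0], [0.5, -3.5, 0]], turn=[[0, 0, -0.087], [0, 0, 0], [0, 0, 0], [0, 0, 0], [0, 0, 0], [0, 0, 0], [0, 0, 0], [0, 0, 0], [0, 0, 0], [0, 0, 0], [0, 0, 0], [0, 0, 0]])

```text
time_s: 22.82
position: [0.5453, -0.277, 0.2032]
tool_rot: [[-0.985, -0.17, -0.002], [-0.17, 0.985, 0.001], [0.002, 0.002, -1.0]]
ft_force: [-0.1, -0.4, 0.3]
grip_width: 0.0501
gripper_force: 0.0
```

Call:
move_arm(jaw=[5, 5, 5, 5, 5, 5], dp=[[0.6, -3.5, 0], [0.8, -3.6, 0], [0.4, -2.9, 1.5], [0, 0, 2.5], [0, 0, 0], [0, 0, 0]], turn=[[0, 0, 0], [0, 0, 0], [0, 0, 0], [0, 0, 0], [0, 0, 0], [0, 0, 0]])

```text
time_s: 23.32
position: [0.5446, -0.3763, 0.1626]
tool_rot: [[-0.985, -0.17, -0.003], [-0.17, 0.985, 0.004], [0.003, 0.004, -1.0]]
ft_force: [0.1, 0.7, 1.0]
grip_width: 0.05
gripper_force: 0.0
```

```bash
python3 go.py .546 -.384 .049 99.8
```

```text
t 23.32 pos [ 0.5446 -0.3763  0.1626] phi 99.8 tilt [-0.0034  0.0036] w 0.05 gf 0.0 F [0.1 0.7 1. ] q1,6 [ -45. -145.]
turn -0.0 dp now axes [-0.03 -0.83 11.35] dp after turn [-0.03 -0.83 11.35]
```

Call:
move_arm(jaw=[5, 5, 5, 5, 5, 5, 5, 2, 2, 2, 2, 2], dp=[[0, -0.7, 2], [0, 0, 2.5], [0, 0, 2.5], [0, 0, 2], [0, 0, 1.5], [0, 0, 0.8], [0, 0, 0], [0, 0, 0], [0, 0, 0], [0, 0, 0], [0, 0, 0], [0, 0, 0]], turn=[[0, 0, 0], [0, 0, 0], [0, 0, 0], [0, 0, 0], [0, 0, 0], [0, 0, 0], [0, 0, 0], [0, 0, 0], [0, 0, 0], [0, 0, 0], [0, 0, 0], [0, 0, 0]])

```text
time_s: 24.32
position: [0.5473, -0.384, 0.0533]
tool_rot: [[-0.985, -0.171, 0.002], [-0.171, 0.985, -0.002], [-0.002, -0.002, -1.0]]
ft_force: [1.3, 2.2, 6.4]
grip_width: 0.0308
gripper_force: 60.3
```

Call:
move_arm(jaw=[2, 2, 2, 2, 2, 2, 2, 2, 2], dp=[[0, 0, 0], [0, 0, -1], [0, 0, -2], [0, 0, -3], [0, 0, -3], [0, 0, -3], [0, 0, -3], [0, 0, -1], [0, 0, 0]], turn=[[0, 0, 0], [0, 0, 0], [0, 0, 0], [0, 0, 0], [0, 0, 0], [0, 0, 0], [0, 0, 0], [0, 0, 0], [0, 0, 0.092]])

```text
time_s: 25.07
position: [0.547, -0.3846, 0.215]
tool_rot: [[-0.997, -0.079, 0.004], [-0.079, 0.997, -0.005], [-0.004, -0.005, -1.0]]
ft_force: [0.8, -0.9, -2.3]
grip_width: 0.0305
gripper_force: 60.0
```

```bash
python3 go.py .6654 .0387 .21 94.5
```

```text
t 25.07 pos [ 0.547  -0.3846  0.215 ] phi 94.6 tilt [ 0.0043 -0.0046] w 0.0305 gf 60.0 F [ 0.8 -0.9 -2.3] q1,6 [ -45. -140.]
turn 0.001 dp now axes [-15.16  41.26   0.36] dp after turn [-15.12  41.27   0.36]
```

Call:
move_arm(jaw=[2, 2, 2, 2, 2, 2, 2, 2, 2, 2, 2, 2], dp=[[-0.5, 1.6, 0], [-1.2, 3.3, 0], [-1.2, 3.3, 0], [-1.2, 3.3, 0], [-1.2, 3.3, 0], [-1.2, 3.3, 0], [-1.2, 3.3, 0], [-1.2, 3.3, 0], [-1.2, 3.3, 0], [-1.2, 3.3, 0], [-1.2, 3.3, 0], [-1.2, 3.3, 0]], turn=[[0, 0, 0], [0, 0, 0], [0, 0, 0], [0, 0, 0], [0, 0, 0], [0, 0, 0], [0, 0, 0], [0, 0, 0], [0, 0, 0], [0, 0, 0], [0, 0, 0], [0, 0, 0]])

```text
time_s: 26.07
position: [0.6526, 0.0071, 0.2103]
tool_rot: [[-0.997, -0.08, -0.002], [-0.08, 0.997, 0.0], [0.002, 0.0, -1.0]]
ft_force: [-0.3, 0.4, -2.4]
grip_width: 0.0306
gripper_force: 59.9
```

Call:
move_arm(jaw=[2, 2, 2, 2, 2, 2, 2], dp=[[-1.2, 2.7, 0], [0, 0, 1], [0, 0, 2.5], [0, 0, 2.5], [0, 0, 2], [0, 0, 0], [0, 0, 0]], turn=[[0, 0, 0], [0, 0, 0], [0, 0, 0], [0, 0, 0], [0, 0, 0], [0, 0, 0], [0, 0, 0]])

```text
time_s: 26.65
position: [0.6622, 0.0328, 0.1302]
tool_rot: [[-0.997, -0.08, -0.003], [-0.08, 0.997, 0.0], [0.003, 0.001, -1.0]]
ft_force: [1.5, -0.5, -1.4]
grip_width: 0.0307
gripper_force: 60.0
```

```bash
python3 go.py .6654 .0387 .115 94.5
```

```text
t 26.65 pos [0.6622 0.0328 0.1302] phi 94.6 tilt [-0.0031  0.0004] w 0.0307 gf 60.0 F [ 1.5 -0.5 -1.4] q1,6 [  -7. -102.]
turn 0.001 dp now axes [-0.37  0.56  1.52] dp after turn [-0.37  0.56  1.52]
```

Call:
move_arm(jaw=[2, 2, 2, 2, 2, 4.5, 4.5, 4.5, 4.5, 4.5, 4.5, 4.5], dp=[[-0.3, 0.5, 0], [0, 0, 0.6], [0, 0, 0.5], [0, 0, 0.45], [0, 0, 0], [0, 0, 0], [0, 0, 0], [0, 0, -0.5], [0, 0, -2], [0, 0, -3], [0, 0, -3], [0, 0, 0]], turn=[[0, 0, 0], [0, 0, 0], [0, 0, 0], [0, 0, 0], [0, 0, 0], [0, 0, 0], [0, 0, 0], [0, 0, 0], [0, 0, 0], [0, 0, 0], [0, 0, 0], [0, 0, 0]])

```text
time_s: 27.65
position: [0.6675, 0.0376, 0.2083]
tool_rot: [[-0.997, -0.079, 0.012], [-0.079, 0.997, -0.001], [-0.012, -0.002, -1.0]]
ft_force: [0.2, 0.2, -0.3]
grip_width: 0.045
gripper_force: 0.0
```

```bash
python3 go.py .4385 -.392 .16 77.3; python3 - <<'E'
from m import *
for n in("side","top"):
    im,d=grab(n);P=cloud(n,d);comps(P,.115,.142,(.45,.75,-.02,.2),15);print('blocks');comps(P,.054,.09,(.36,.6,-.45,-.13),20)
E
```

```text
t 27.65 pos [0.6675 0.0376 0.2083] phi 94.5 tilt [ 0.0117 -0.0014] w 0.045 gf 0.0 F [ 0.2  0.2 -0.3] q1,6 [  -7. -101.]
turn 0.301 dp now axes [ 26.29 -41.     4.62] dp after turn [ 12.95 -46.95   4.62]
px [265. 171.] n 57 mean [0.5541 0.1285 0.1274] rect 555 131 22 35 3.6 zmed 0.1282
px [293. 172.] n 59 mean [0.6558 0.1147 0.1279] rect 657 117 22 35 1.7 zmed 0.1292
px [299. 190.] n 64 mean [0.6654 0.0318 0.1277] rect 666 36 21 35 3.5 zmed 0.1292
blocks
px [241. 322.] n 96 mean [ 0.4407 -0.3953  0.0677] rect 440 -393 33 22 77.2 zmed 0.0689
px [232. 157.] n 26 mean [0.6524 0.1285 0.1303] rect 653 129 12 22 89.5 zmed 0.131
px [255. 156.] n 27 mean [0.6558 0.0402 0.129 ] rect 655 38 32 12 86.2 zmed 0.1313
px [231. 183.] n 49 mean [0.5515 0.1356 0.1319] rect 552 135 22 32 7.3 zmed 0.1322
blocks
px [363. 211.] n 53 mean [ 0.4365 -0.3889  0.0686] rect 436 -391 34 22 76.7 zmed 0.0693
```

The second mould was knocked to (0.553, 0.133). It is still upright and inside the rim at about (-43, +61) mm. Now the last mould.

Call:
move_arm(jaw=[5, 5, 5, 5, 5, 5, 5, 5, 5, 5, 5, 5], dp=[[0, 0, 0], [0, 0, 0], [0, 0, 0], [0.95, -3.5, 0], [0.95, -3.5, 0], [0.95, -3.5, 0], [0.95, -3.5, 0], [0.95, -3.5, 0], [0.95, -3.5, 0], [0.95, -3.5, 0], [0.95, -3.5, 0], [0.95, -3.5, 0]], turn=[[0, 0, 0.1], [0, 0, 0.1], [0, 0, 0.1], [0, 0, 0], [0, 0, 0], [0, 0, 0], [0, 0, 0], [0, 0, 0], [0, 0, 0], [0, 0, 0], [0, 0, 0], [0, 0, 0]])

```text
time_s: 28.75
position: [0.5116, -0.2519, 0.1999]
tool_rot: [[-0.976, 0.219, -0.002], [0.219, 0.976, 0.001], [0.002, 0.001, -1.0]]
ft_force: [0.5, -0.7, 0.8]
grip_width: 0.0497
gripper_force: 0.0
```

Call:
move_arm(jaw=[5, 5, 5, 5, 5, 5, 5, 5], dp=[[1, -3.5, 0], [1, -3.5, 0], [1, -3.5, 0.5], [1, -3.5, 1.5], [0.4, -1.4, 2], [0, 0, 0], [0, 0, 0], [0, 0, 0]], turn=[[0, 0, 0], [0, 0, 0], [0, 0, 0], [0, 0, 0], [0, 0, 0], [0, 0, 0], [0, 0, 0], [0, 0, 0]])

```text
time_s: 29.42
position: [0.4369, -0.3908, 0.161]
tool_rot: [[-0.976, 0.219, 0.0], [0.219, 0.976, 0.0], [0.0, 0.0, -1.0]]
ft_force: [0.1, 0.1, 0.2]
grip_width: 0.05
gripper_force: 0.0
```

```bash
python3 go.py .4385 -.392 .049 77.3
```

```text
t 29.42 pos [ 0.4369 -0.3908  0.161 ] phi 77.4 tilt [0.     0.0004] w 0.05 gf 0.0 F [0.1 0.1 0.2] q1,6 [ -53. -131.]
turn 0.001 dp now axes [-0.19 -0.09 11.2 ] dp after turn [-0.19 -0.09 11.2 ]
```

Call:
move_arm(jaw=[5, 5, 5, 5, 5, 5, 5, 2, 2, 2, 2, 2], dp=[[-0.1, -0.1, 2], [0, 0, 2.5], [0, 0, 2.5], [0, 0, 2], [0, 0, 1.5], [0, 0, 0.7], [0, 0, 0], [0, 0, 0], [0, 0, 0], [0, 0, 0], [0, 0, 0], [0, 0, 0]], turn=[[0, 0, 0], [0, 0, 0], [0, 0, 0], [0, 0, 0], [0, 0, 0], [0, 0, 0], [0, 0, 0], [0, 0, 0], [0, 0, 0], [0, 0, 0], [0, 0, 0], [0, 0, 0]])

```text
time_s: 30.42
position: [0.438, -0.3928, 0.0503]
tool_rot: [[-0.976, 0.219, 0.002], [0.219, 0.976, -0.001], [-0.002, -0.001, -1.0]]
ft_force: [0.9, 3.2, 7.1]
grip_width: 0.0307
gripper_force: 60.1
```

Call:
move_arm(jaw=[2, 2, 2, 2, 2, 2, 2, 2, 2, 2, 2], dp=[[0, 0, 0], [0, 0, -1], [0, 0, -2], [0, 0, -3], [0, 0, -3], [0, 0, -3], [0, 0, -3], [0, 0, -1], [0, 0, 0], [0, 0, 0], [0, 0, 0]], turn=[[0, 0, 0], [0, 0, 0], [0, 0, 0], [0, 0, 0], [0, 0, 0], [0, 0, 0], [0, 0, 0], [0, 0, 0], [0, 0, -0.1], [0, 0, -0.1], [0, 0, -0.1]])

```text
time_s: 31.33
position: [0.4368, -0.3924, 0.2081]
tool_rot: [[-0.996, -0.084, -0.001], [-0.084, 0.996, 0.001], [0.001, 0.001, -1.0]]
ft_force: [0.4, 0.6, -3.7]
grip_width: 0.0307
gripper_force: 60.2
```

```bash
python3 go.py .5418 .0289 .21 94.5
```

```text
t 31.33 pos [ 0.4368 -0.3924  0.2081] phi 94.8 tilt [-0.0011  0.0009] w 0.0307 gf 60.2 F [ 0.4  0.6 -3.7] q1,6 [ -53. -148.]
turn 0.005 dp now axes [-14.    41.1   -0.16] dp after turn [-13.78  41.17  -0.16]
```

Call:
move_arm(jaw=[2, 2, 2, 2, 2, 2, 2, 2, 2, 2, 2, 2], dp=[[-0.5, 1.6, 0], [-1.1, 3.3, 0], [-1.1, 3.3, 0], [-1.1, 3.3, 0], [-1.1, 3.3, 0], [-1.1, 3.3, 0], [-1.1, 3.3, 0], [-1.1, 3.3, 0], [-1.1, 3.3, 0], [-1.1, 3.3, 0], [-1.1, 3.3, 0], [-1.1, 3.3, 0]], turn=[[0, 0, 0.005], [0, 0, 0], [0, 0, 0], [0, 0, 0], [0, 0, 0], [0, 0, 0], [0, 0, 0], [0, 0, 0], [0, 0, 0], [0, 0, 0], [0, 0, 0], [0, 0, 0]])

```text
time_s: 32.33
position: [0.5343, -0.0037, 0.2081]
tool_rot: [[-0.997, -0.074, -0.002], [-0.074, 0.997, 0.0], [0.002, 0.0, -1.0]]
ft_force: [1.4, -1.0, -3.2]
grip_width: 0.0306
gripper_force: 60.2
```

Call:
move_arm(jaw=[2, 2, 2, 2, 2, 2, 2], dp=[[-1.1, 3.2, 0], [0, 0, 1], [0, 0, 2.5], [0, 0, 2.5], [0, 0, 1], [0, 0, 0], [0, 0, 0]], turn=[[0, 0, 0], [0, 0, 0], [0, 0, 0], [0, 0, 0], [0, 0, 0], [0, 0, 0], [0, 0, 0]])

```text
time_s: 32.92
position: [0.5434, 0.0272, 0.139]
tool_rot: [[-0.997, -0.074, -0.001], [-0.074, 0.997, -0.0], [0.001, 0.0, -1.0]]
ft_force: [-0.2, 0.6, -2.3]
grip_width: 0.0302
gripper_force: 60.5
```

```bash
python3 go.py .5418 .0289 .1125 94.5
```

```text
t 32.92 pos [0.5434 0.0272 0.139 ] phi 94.2 tilt [-0.0005 -0.    ] w 0.0302 gf 60.5 F [-0.2  0.6 -2.3] q1,6 [ -10. -104.]
turn -0.005 dp now axes [0.14 0.19 2.65] dp after turn [0.14 0.19 2.65]
```

Call:
move_arm(jaw=[2, 2, 2, 2, 2, 2, 4.5, 4.5, 4.5, 4.5, 4.5, 4.5], dp=[[0.1, 0.2, 0.5], [0, 0, 1], [0, 0, 0.6], [0, 0, 0.4], [0, 0, 0.2], [0, 0, 0], [0, 0, 0], [0, 0, 0], [0, 0, 0], [0, 0, -2], [0, 0, -3], [0, 0, -3]], turn=[[0, 0, 0], [0, 0, 0], [0, 0, 0], [0, 0, 0], [0, 0, 0], [0, 0, 0], [0, 0, 0], [0, 0, 0], [0, 0, 0], [0, 0, 0], [0, 0, 0], [0, 0, 0]])

```text
time_s: 33.92
position: [0.5419, 0.0293, 0.1925]
tool_rot: [[-0.997, -0.074, -0.002], [-0.074, 0.997, 0.0], [0.001, 0.0, -1.0]]
ft_force: [0.8, 0.6, -0.6]
grip_width: 0.0448
gripper_force: 0.0
```

Call:
move_arm(jaw=[5, 5, 5, 5, 5], dp=[[2, -3, -2], [2, -3, -2], [2, -3, 0], [2, -3, 0], [0, 0, 0]], turn=[[0, 0, 0], [0, 0, 0], [0, 0, 0], [0, 0, 0], [0, 0, 0]])

```text
time_s: 34.33
position: [0.4693, -0.1004, 0.2324]
tool_rot: [[-0.998, -0.069, 0.0], [-0.069, 0.998, -0.002], [-0.0, -0.002, -1.0]]
ft_force: [0.2, 0.1, -0.2]
grip_width: 0.05
gripper_force: 0.0
```

```bash
python3 go.py .6305 .2587 .22 91; python3 - <<'E'
from m import *
a=np.radians(4.5); c,s=np.cos(a),np.sin(a); F=np.array((.6003,.0757))
for n in("side","top"):
    im,d=grab(n,n+"6.png");P=cloud(n,d);comps(P,.115,.142,(.45,.75,-.02,.2),15);print('knob/pin');comps(P,.138,.2,(.45,.75,.2,.42),8)
    L=(P[...,:2]-F)@np.array([[c,-s],[s,c]]); m=(P[...,2]>.094)&(P[...,2]<.112)&(abs(L[...,1])<.1)&(abs(L[...,0])<.12)
    k,l=cv2.connectedComponents(m.astype(np.uint8))
    for i in range(1,k):
        Q=P[l==i]; 
        if len(Q)<40: continue
        A=np.c_[Q[:,:2],np.ones(len(Q))]; co=np.linalg.lstsq(A,Q[:,2],rcond=None)[0]; print("lid",n,len(Q),L[l==i].mean(0).round(3),Q[:,2].mean().round(4),"slope",co[:2].round(3))
im=cv2.imread("pics/side6.png");t=cv2.imread("pics/top6.png")
cv2.imwrite("pics/c6.png",np.hstack([cv2.resize(im[110:235,220:340],(384,400),interpolation=2),cv2.resize(t[125:225,155:300],(400,400),interpolation=2)]))
E
```

```text
t 34.33 pos [ 0.4693 -0.1004  0.2324] phi 94.0 tilt [ 0.0004 -0.0019] w 0.05 gf 0.0 F [ 0.2  0.1 -0.2] q1,6 [ -26. -120.]
turn 0.052 dp now axes [-18.57  34.71   1.17] dp after turn [-16.74  35.63   1.17]
px [265. 171.] n 57 mean [0.5547 0.1281 0.1276] rect 555 130 36 22 85.4 zmed 0.1286
px [293. 172.] n 60 mean [0.6557 0.1149 0.1275] rect 657 115 22 34 2.8 zmed 0.1286
px [299. 190.] n 66 mean [0.6653 0.0316 0.1277] rect 665 36 24 34 5.9 zmed 0.1291
px [265. 194.] n 62 mean [0.5438 0.0236 0.1278] rect 544 27 22 33 6.6 zmed 0.1295
knob/pin
px [283. 141.] n 67 mean [0.6324 0.2552 0.1493] rect 633 256 18 46 87.6 zmed 0.151
lid side 504 [0.017 0.043] 0.1025 slope [ 0.001 -0.   ]
lid side 300 [ 0.061 -0.049] 0.1026 slope [-0.004  0.011]
lid side 306 [-0.061 -0.048] 0.1026 slope [-0.002 -0.006]
px [256. 154.] n 51 mean [0.6609 0.0389 0.1311] rect 662 38 22 31 5.7 zmed 0.1316
px [234. 157.] n 50 mean [0.6526 0.1211 0.1317] rect 652 121 27 22 90.0 zmed 0.1323
px [231. 183.] n 51 mean [0.5515 0.1351 0.1321] rect 552 135 22 32 5.6 zmed 0.1325
px [258. 186.] n 48 mean [0.5396 0.0298 0.1326] rect 540 30 27 20 89.8 zmed 0.1327
knob/pin
px [198. 162.] n 54 mean [0.6284 0.2601 0.1555] rect 629 260 49 12 1.4 zmed 0.1559
px [174. 190.] n 58 mean [0.5233 0.3445 0.1841] rect 522 349 63 21 69.5 zmed 0.1902
lid top 287 [ 0.059 -0.042] 0.1046 slope [-0.004  0.001]
lid top 589 [0.005 0.052] 0.1042 slope [-0.    -0.005]
lid top 295 [-0.064 -0.041] 0.1039 slope [-0.001 -0.009]
```

View pics/c6.png

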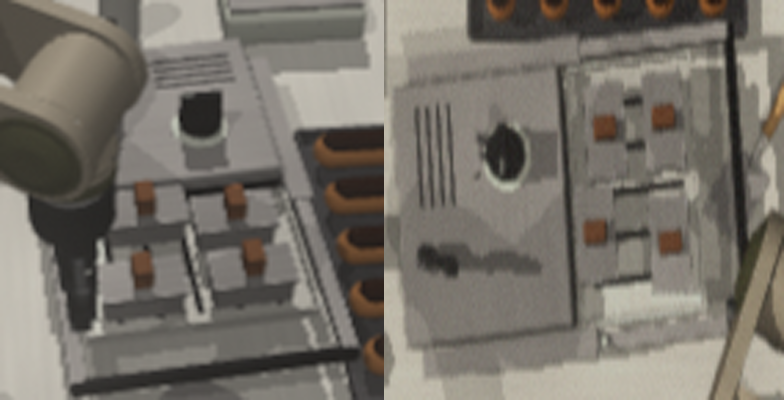

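All four lids are flat at 103–104 mm (62+42), the pin bar is parked, and the knob bar is at about (0.6305, 0.259) with a world angle of about 1°. Next, the knob.

Call:
move_arm(jaw=[4, 4, 4, 4, 4, 4, 4, 4, 4, 4, 4, 4], dp=[[0, 0, 0], [-1.5, 3.2, 0], [-1.5, 3.2, 0], [-1.5, 3.2, 0], [-1.5, 3.2, 0], [-1.5, 3.2, 0], [-1.5, 3.2, 0], [-1.5, 3.2, 0], [-1.5, 3.2, 0], [-1.5, 3.2, 0], [-1.5, 3.2, 0], [-1.5, 3.2, 0]], turn=[[0, 0, 0.05], [0, 0, 0], [0, 0, 0], [0, 0, 0], [0, 0, 0], [0, 0, 0], [0, 0, 0], [0, 0, 0], [0, 0, 0], [0, 0, 0], [0, 0, 0], [0, 0, 0]])

```text
time_s: 35.43
position: [0.6276, 0.2631, 0.2314]
tool_rot: [[-1.0, -0.026, -0.0], [-0.026, 1.0, 0.0], [0.0, 0.0, -1.0]]
ft_force: [-0.1, -0.6, 0.0]
grip_width: 0.0401
gripper_force: 0.0
```

Call:
move_arm(jaw=[4, 4, 4, 4], dp=[[0, 0.3, 1.5], [0, 0, 1.5], [0, 0, 0], [0, 0, 0]], turn=[[0, 0, 0], [0, 0, 0], [0, 0, 0], [0, 0, 0]])

```text
time_s: 35.77
position: [0.6271, 0.2637, 0.2011]
tool_rot: [[-1.0, -0.026, -0.002], [-0.026, 1.0, -0.0], [0.002, -0.0, -1.0]]
ft_force: [0.7, 0.2, 0.9]
grip_width: 0.04
gripper_force: 0.0
```

```bash
python3 go.py .6305 .259 .136 91
```

```text
t 35.77 pos [0.6271 0.2637 0.2011] phi 91.5 tilt [-0.0019 -0.0004] w 0.04 gf 0.0 F [0.7 0.2 0.9] q1,6 [ 13. -79.]
turn 0.008 dp now axes [-0.34 -0.47  6.51] dp after turn [-0.35 -0.47  6.51]
```

Call:
move_arm(jaw=[4, 4, 4, 4, 4, 4, 1, 1, 1, 1, 1, 1], dp=[[-0.3, -0.45, 1.5], [0, 0, 2], [0, 0, 1.5], [0, 0, 1], [0, 0, 0.5], [0, 0, 0], [0, 0, 0], [0, 0, 0], [0, 0, 0], [0, 0, 0], [0, 0, 0], [0, 0, 0]], turn=[[0, 0, 0.008], [0, 0, 0], [0, 0, 0], [0, 0, 0], [0, 0, 0], [0, 0, 0], [0, 0, 0], [0, 0, 0], [0, 0, 0], [0, 0, 0], [0, 0, 0], [0, 0, 0]], force=60)

```text
time_s: 36.77
position: [0.6312, 0.2605, 0.1387]
tool_rot: [[-1.0, -0.017, 0.004], [-0.017, 1.0, 0.004], [-0.004, 0.004, -1.0]]
ft_force: [-0.3, 9.0, 2.8]
grip_width: 0.0115
gripper_force: 59.0
```

```bash
python3 go.py .6305 .259 .13 91
```

```text
t 36.77 pos [0.6312 0.2605 0.1387] phi 91.0 tilt [0.0036 0.0044] w 0.0115 gf 59.0 F [-0.3  9.   2.8] q1,6 [ 12. -79.]
turn 0.0 dp now axes [ 0.07 -0.15  0.86] dp after turn [ 0.07 -0.15  0.86]
```

Call:
move_arm(jaw=[1, 1, 1, 1, 1], dp=[[0, 0.1, 0.2], [0, 0, 0.25], [0, 0, 0.2], [0, 0, 0], [0, 0, 0]], turn=[[0, 0, 0], [0, 0, 0], [0, 0, 0], [0, 0, 0], [0, 0, 0]])

```text
time_s: 37.18
position: [0.6312, 0.2607, 0.1326]
tool_rot: [[-1.0, -0.017, 0.004], [-0.017, 1.0, 0.003], [-0.004, 0.003, -1.0]]
ft_force: [-0.8, 6.8, 7.9]
grip_width: 0.0115
gripper_force: 59.7
```

Call:
move_arm(jaw=[1, 1, 1, 1, 1, 1, 1, 1, 1, 1, 1, 1], dp=[[0, 0, 0], [0, 0, 0], [0, 0, 0], [0, 0, 0], [0, 0, 0], [0, 0, 0], [0, 0, 0], [0, 0, 0], [0, 0, 0], [0, 0, 0], [0, 0, 0], [0, 0, 0]], turn=[[0, 0, 0.1], [0, 0, 0.11], [0, 0, 0.11], [0, 0, 0.11], [0, 0, 0.11], [0, 0, 0.11], [0, 0, 0.11], [0, 0, 0.11], [0, 0, 0.11], [0, 0, 0.11], [0, 0, 0.11], [0, 0, 0]])

```text
time_s: 38.18
position: [0.6307, 0.2611, 0.1325]
tool_rot: [[-0.373, 0.928, 0.003], [0.928, 0.373, 0.004], [0.002, 0.004, -1.0]]
ft_force: [-1.7, 8.2, 6.9]
grip_width: 0.0116
gripper_force: 59.6
```

```bash
python3 go.py .6305 .259 .1387 22.5
```

```text
t 38.18 pos [0.6307 0.2611 0.1325] phi 21.9 tilt [0.0025 0.0037] w 0.0116 gf 59.6 F [-1.7  8.2  6.9] q1,6 [13. -9.]
turn -0.01 dp now axes [-0.18 -0.1  -0.62] dp after turn [-0.18 -0.1  -0.62]
```

Call:
move_arm(jaw=[1, 1, 1, 1, 4, 4, 4, 4, 4, 4, 4, 4], dp=[[0, 0, -0.2], [0, 0, -0.2], [0, 0, -0.2], [0, 0, 0], [0, 0, 0], [0, 0, 0], [0, 0, 0], [0, 0, -2], [0, 0, -3], [0, 0, -3], [0, 0, -3], [0, 0, 0]], turn=[[0, 0, 0], [0, 0, 0], [0, 0, 0], [0, 0, 0], [0, 0, 0], [0, 0, 0], [0, 0, 0], [0, 0, 0], [0, 0, 0], [0, 0, 0], [0, 0, 0], [0, 0, 0]])

```text
time_s: 39.18
position: [0.6322, 0.2592, 0.2534]
tool_rot: [[-0.377, 0.926, 0.011], [0.926, 0.377, 0.002], [-0.002, 0.011, -1.0]]
ft_force: [0.2, -0.5, 1.9]
grip_width: 0.04
gripper_force: 0.0
```

Call:
move_arm(jaw=[4, 4, 4, 4, 4, 4, 4, 4, 4, 4], dp=[[3, -2, -1], [3, -2, 0], [3, -2, 0], [3, -2, 0], [3, -2, 0], [3, -2, 0], [3, -2, 0], [3, -2, 0], [0, 0, 0], [0, 0, 0]], turn=[[0, 0, 0], [0, 0, 0], [0, 0, 0], [0, 0, 0], [0, 0, 0], [0, 0, 0], [0, 0, 0], [0, 0, 0], [0, 0, 0], [0, 0, 0]])

```text
time_s: 40.02
position: [0.3908, 0.4217, 0.2566]
tool_rot: [[-0.38, 0.925, 0.001], [0.925, 0.38, -0.0], [-0.0, 0.0, -1.0]]
ft_force: [-0.4, 0.7, 0.0]
grip_width: 0.0398
gripper_force: 0.0
```

```bash
python3 go.py .6305 .259 .1387 22.5; python3 - <<'E'
from m import *
W=np.array((.5830,.2960)); a=np.radians(4.5); c,s=np.cos(a),np.sin(a); F=np.array((.6003,.0757))
for n in("side","top"):
    im,d=grab(n,n+"7.png");P=cloud(n,d);z=P[...,2]
    print(n,"knob/pin");comps(P,.14,.2,(.45,.75,.2,.42),8); print("blocks"); comps(P,.115,.142,(.45,.75,-.02,.18),15)
    L=(P[...,:2]-W)@np.array([[c,-s],[s,c]])*1000
    for y in range(-190,-140,6):
        k=(z>.07)&(z<.11)&(abs(L[...,0]+148)<9)&(L[...,1]>=y)&(L[...,1]<y+6); print(y,k.sum(),(z[k].max()*1000).round() if k.any() else '',end='; ')
    print()
im=cv2.imread("pics/side7.png");t=cv2.imread("pics/top7.png")
cv2.imwrite("pics/c7.png",np.hstack([cv2.resize(im[105:235,220:340],(384,416),interpolation=2),cv2.resize(t[125:225,155:300],(400,416),interpolation=2)]))
E
```

```text
t 40.02 pos [0.3908 0.4217 0.2566] phi 22.3 tilt [ 0.0005 -0.0001] w 0.0398 gf 0.0 F [-0.4  0.7  0. ] q1,6 [35. 13.]
turn -0.003 dp now axes [-24.15  15.99  11.8 ] dp after turn [-24.2   15.92  11.8 ]
side knob/pin
px [254. 124.] n 72 mean [0.5273 0.3347 0.1734] rect 529 345 68 13 72.8 zmed 0.18
px [283. 141.] n 54 mean [0.6325 0.2536 0.1506] rect 634 255 14 51 20.7 zmed 0.1517
blocks
px [265. 171.] n 55 mean [0.5545 0.1284 0.1281] rect 555 131 34 22 85.3 zmed 0.1292
px [293. 172.] n 60 mean [0.6559 0.1138 0.128 ] rect 657 116 22 33 3.9 zmed 0.1295
px [299. 190.] n 65 mean [0.6651 0.0318 0.1279] rect 666 35 21 36 3.9 zmed 0.1296
px [264. 194.] n 65 mean [0.5435 0.0235 0.1279] rect 544 25 22 35 2.7 zmed 0.1297
-190 3 74.0; -184 7 78.0; -178 5 79.0; -172 6 80.0; -166 7 85.0; -160 6 84.0; -154 8 84.0; -148 4 82.0; -142 9 84.0; 
top knob/pin
px [198. 162.] n 52 mean [0.6289 0.2599 0.1547] rect 630 261 14 49 23.1 zmed 0.1548
px [174. 190.] n 58 mean [0.5236 0.3443 0.1839] rect 527 348 63 24 80.8 zmed 0.1904
blocks
px [256. 154.] n 51 mean [0.661  0.0387 0.1311] rect 662 39 21 32 8.6 zmed 0.1318
px [234. 157.] n 49 mean [0.6527 0.121  0.1312] rect 653 121 27 22 89.5 zmed 0.1324
px [231. 183.] n 50 mean [0.5518 0.135  0.1314] rect 552 135 21 32 4.8 zmed 0.1314
px [258. 186.] n 48 mean [0.5396 0.0298 0.1321] rect 540 30 27 20 89.3 zmed 0.1317
-190 8 82.0; -184 4 79.0; -178 7 79.0; -172 4 76.0; -166 8 87.0; -160 6 87.0; -154 7 89.0; -148 6 84.0; -142 7 85.0;
```

View pics/c7.png

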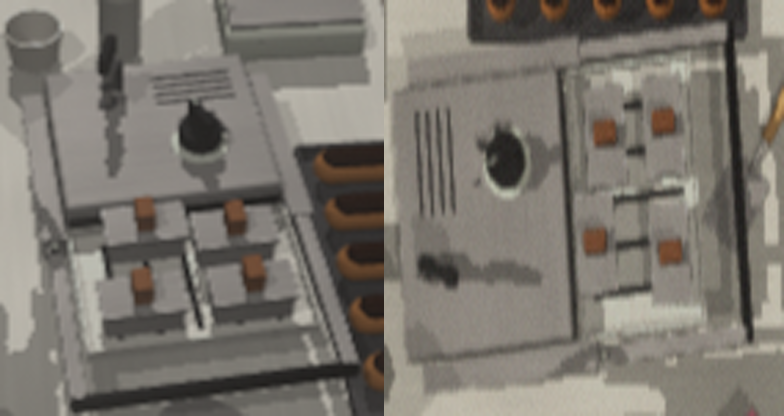

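The knob bar is turned to about -68° in world (roughly 1.26 rad) and is up at 155 mm. The button is up, the pin is parked and the four moulds are flat. I'll hand it in.

```bash
python3 -c "
from rig import ticket
print(ticket.close_job())"
```

```text
the job is handed in; nothing more can be done
None
```

The job is handed in; no verdict came back. In the last pictures the pin was parked, the shelf locked out, all four steel moulds stood flat on it, and the knob was on and sprung back up.

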